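# Set the lot-number marker to 472 and stamp the tag

## Robot

A 7-joint arm with a two-finger parallel gripper is mounted at the origin on the work surface. World frame = base frame: x ahead of the robot, y to its left, z up, the work surface at z = 0. Lengths are in m, angles in rad, forces in N, time in s.
With the tool pointing down it reaches from about 0.425 to 0.925 m from the base axis. Payload 6.8 kg.
Tool frame: the origin (TCP) lies at the centre of the arm's flange, where the gripper is bolted on; the fingertips stand 173 mm ahead of it and the grasp point (between the pads) lies 155 mm ahead of it; z points along the fingers, y is the direction in which the jaws open and shut (so a half turn about z gives the same grasp; the last joint's range is limited). The gripper opens to 85 mm and grips with 20 to 120 N. Pads are 22 mm wide; open, the fingers measure 114 mm over their backs; the gripper's body (76 mm by 85 mm) begins 54 mm behind the grasp point. The pads swing forward as they close: fully open they stand 13 mm farther back than shut.
Start: joints at [-1.373, 0.477, 0.022, 1.555, -0.011, 1.109, -0.083], TCP at [0.203, 0.644, 0.405] pointing down, gripper open.
Joint ranges: [-2.96, 2.96], [-0.34, 2.1], [-1.41, 1.46], [0.24, 2.44], [-1.37, 4.51], [0.17, 1.92], [-2.96, 2.96]. Speed limits (rad/s): [2.39, 2.39, 3.14, 3.14, 3.14, 3.14, 3.14].

## Interface

Orientations are given as a 3x3 rotation matrix whose columns are the frame's x, y, z axes.
In Python, from plant import manip gives the robot as it stands.
- The arm moves only by the tool jog_arm, never from a script. Its argument "commands" is a list of rows, each an object with "linear": the shift along the tool's x, y, z in cm, a list of three; "dr": the turn, a rotation vector about the tool's x, y, z in degrees, a list of three; "claw": the gripper command: -1 is shut, 1 is fully open, values between are in proportion. In form: [{"linear": [x, y, z], "dr": [wx, wy, wz], "claw": claw}, ...]. A call has 1 to 20 rows; each row shifts and turns the pose as measured when the row begins, along the tool's axes as they then stand; what a row does not reach is not made up. A row lasts 1/10 s, in which the tool goes at most 50 mm and 8.59 degrees, less where a joint would pass 70% of its speed; a pose out of reach is approached as far as the arm can. A call with a gripper value outside its range is refused whole. The fingers move at their own pace and stop on an object; "squeeze" is the grip in N (left out, the last holds). Time passes only in rows, so rows that do not move let the fingers close. It gives the time, the measured TCP pose, the force and the opening at its end, in the units of the state.
- manip.read_state(): the state, without advancing time (a new reading comes with each control period).
- manip.snapshot(name): name is "scene" or "top" or "wrist"; returns the picture (400x640x3 uint8, red, green, blue); there is no depth.
- manip.camera_params(name): a dict with "fovy" (degrees; the focal length in pixels is half the picture's height over the tangent of half this angle, whatever the lens; pixels are square), "cx", "cy" (the principal point, pixels), "k1" (the pictures are not rectified: a ray, as slopes to the right and down, at radius r is drawn at 1 + k1 r^2 times it, then the intrinsics apply), "R" (3x3) and "t" (3): a world point X has camera coordinates R X + t; the wrist camera has in their place "tool_from_camera" (4x4, takes a point from camera to tool coordinates, whose origin is the TCP and whose axes are the flange's). Camera axes: x right, y down, z forward; pixel columns grow to the right and rows downward; lengths in m; the calibration is good to about 2 mm. A picture is of the moment at which its call begins: read the wrist's pose just before it. camera_params takes no time and is no camera call.
- manip.job_done(): hands the job in, once; it reports no verdict.
The state is a dict: "time": time; "joints": joint angles; "qd": joint speeds; "tau": joint torques, N m; "ee_pos": TCP position; "tool_rot": TCP orientation; "ft_force": force on the tool from outside, world axes, zero at the start; "torque": the same for the moment, N m; "gripper_width": opening from 0.0 (shut) to 1.0 (fully open).
Only numpy, scipy, OpenCV 4.12 (cv2) and the standard library are available. Lean on these libraries where they do the work, as an engineer would, in place of code of your own. Each camera call takes 0.05 s, during which the arm holds its last target.

## Task

Set the green lot-number marker to lot 4-7-2, read left to right from the robot's side, by rolling its three white thumbwheels with a fingertip until each digit sits squarely on the red index lines; bear down firmly enough to roll them but never with more than 20 N. Only when all three digits are right, push the red plunger fully down for a moment, without forcing it, to stamp the tag, then let it come back up. Keep the number set and leave the other things on the bench alone.

Things in the scene. Friction and masses are not known exactly. Their poses are not given: they have to be found in the camera images.
- marker: Green lot-number marker, bolted down: base 170 x 250 x 12 mm, housing top 66 mm up. Origin on the bench below the middle of the mechanism; +x from its front (paper tag, robot side) to its back, +y to the left seen from the robot. Spindles along y, over x = 0; wheels at y = +62 (left), +22, -18 mm (right), plunger at y = -88 mm. Digits stand upright seen from the robot's side
- carriage: Sprung carriage with the three wheels, inside the marker; origin on the spindle line, 60 mm above the bench at rest. It sinks straight down under a press on any wheel, 5 N per mm, hard stop after 5 mm. Over 22 N in all on the wheels bends it
- left_top (a point): Highest point of the left wheel's rim, on its middle plane, 92 mm above the bench when unpressed; the digit here, level with the red lines, is the one shown. Wheels: white, smooth, 64 mm diameter, 22 mm wide, 26 mm proud of the housing, black digits 0 to 9 every 36 deg
- middle_top (a point): Highest point of the middle wheel's rim, on its middle plane, 92 mm above the bench when unpressed; the digit here, level with the red lines, is the one shown. Wheels are stiff: about 4.4 N along the rim turns one, so a fingertip must bear down with some 7 to 12 N to roll it without slipping
- right_top (a point): Highest point of the right wheel's rim, on its middle plane, 92 mm above the bench when unpressed; the digit here, level with the red lines, is the one shown. Black index fins, 5 mm thick, 30 mm long, with red lines, stand between the wheels, their tops 14 mm below the wheel tops
- wheel_left (a joint): Angle of the left thumbwheel (marker's +y side, first digit), rad. Digit at the index = value / 0.6283, modulo 10 (0 rad shows 0). Positive: the wheel's top moves along the marker's +x, away from the robot, bringing up the next higher digit; 20.1 mm of rim per digit. Turns on past 9 to 0 either way (stops only at +-12 rad), no detents, stays where left. Target digit 4
- wheel_middle (a joint): Angle of the middle thumbwheel (second digit), rad. Digit at the index = value / 0.6283, modulo 10 (0 rad shows 0). Positive: the wheel's top moves along the marker's +x, away from the robot, bringing up the next higher digit; 20.1 mm of rim per digit. Turns on past 9 to 0 either way (stops only at +-12 rad), no detents, stays where left. Target digit 7
- wheel_right (a joint): Angle of the right thumbwheel (beside the plunger, third digit), rad. Digit at the index = value / 0.6283, modulo 10 (0 rad shows 0). Positive: the wheel's top moves along the marker's +x, away from the robot, bringing up the next higher digit; 20.1 mm of rim per digit. Turns on past 9 to 0 either way (stops only at +-12 rad), no detents, stays where left. Target digit 2
- plunger (a joint): Plunger travel, m: 0 up, 0.012 fully down on its stop. Spring: about 3.5 N to start, 11 N fully down; comes back up by itself. More than 30 N on it is too much
- plunger_top (a point): Centre of the flat top of the plunger's red round cap (42 mm diameter, 16 mm thick), 106 mm above the bench when up; moves straight down
- meter: Bystander: small grey panel meter, 75 x 70 x 60 mm, origin under its centre; leave alone
- tape: Bystander: ring of blue tape lying flat, 90 mm outside diameter, 25 mm high, origin under its centre; leave alone
- tag_box: Bystander: open cardboard box of blank tags, 75 x 105 x 40 mm, origin under its centre; leave alone

How it is judged:
On the way, in this order (a step that is already met when the one before it is completed fails the run):
1. all three wheels show the code 4-7-2 ((value of joint wheel_left between -10.2031 and -9.9031 rad or value of joint wheel_left between -3.9199 and -3.6199 rad or value of joint wheel_left between 2.3633 and 2.6633 rad or value of joint wheel_left between 8.6465 and 8.9465 rad) and (value of joint wheel_middle between -8.3181 and -8.0181 rad or value of joint wheel_middle between -2.035 and -1.735 rad or value of joint wheel_middle between 4.2482 and 4.5482 rad or value of joint wheel_middle between 10.5314 and 10.8314 rad) and (value of joint wheel_right between -11.4597 and -11.1597 rad or value of joint wheel_right between -5.1765 and -4.8765 rad or value of joint wheel_right between 1.1066 and 1.4066 rad or value of joint wheel_right between 7.3898 and 7.6898 rad)), for 0.2 s.
2. plunger pushed fully down (value of joint plunger above 0.0105 m), for 0.1 s.
At the end, for the whole second after the job is handed in: The wheels show 4, 7, 2 from left to right, each within 0.15 rad (about a quarter of a digit) of its index, and the plunger is back up (under 2 mm), after having been pushed down at least 10.5 of its 12 mm with the code set; the bystanders have not moved (all of step 1 and value of joint plunger below 0.002 m); the robot touches nothing.
It fails at once if plunger pushed (over 4 mm) while a wheel shows a wrong digit (value of joint plunger above 0.004 m and not ((value of joint wheel_left between -10.2031 and -9.9031 rad or value of joint wheel_left between -3.9199 and -3.6199 rad or value of joint wheel_left between 2.3633 and 2.6633 rad or value of joint wheel_left between 8.6465 and 8.9465 rad) and (value of joint wheel_middle between -8.3181 and -8.0181 rad or value of joint wheel_middle between -2.035 and -1.735 rad or value of joint wheel_middle between 4.2482 and 4.5482 rad or value of joint wheel_middle between 10.5314 and 10.8314 rad) and (value of joint wheel_right between -11.4597 and -11.1597 rad or value of joint wheel_right between -5.1765 and -4.8765 rad or value of joint wheel_right between 1.1066 and 1.4066 rad or value of joint wheel_right between 7.3898 and 7.6898 rad))).
It fails at once if more than 22 N on the wheels (contact force between carriage and anything else above 22 N).
It fails at once if more than 30 N on the plunger (contact force between plunger and anything else above 30 N).
It fails at once if a bystander (meter, tape or tag box) was moved over 20 mm (distance of any of meter, tape, tag_box from where it was at the start of the episode above 0.02 m).
It also fails if it takes over 72 s, if anything falls off the work surface, if the arm or the gripper's body presses on something with over 40 N, if the wrist force passes 120 N, or if a joint passes its speed limit or range.

## Working session

There is one attempt and no reset: what is moved stays moved. The work goes in short steps, Python scripts to look and compute and a tool call to move; the robot and the scene stay as the last step left them, time stands still between calls to the robot, and variables do not carry over. Pictures are saved under pics/ and viewed, and the job is handed in when it is done.

Besides the shell and the picture viewer there is one more tool, called after ">>>" as name([rows], argument=value, ...), one row to a line, values as JSON. jog_arm: Moves the arm, as the interface text tells. Its arguments: {"type":"object","properties":{"commands":{"type":"array"},"squeeze":{"type":"number"}},"required":["commands"]}

```bash
ls; mkdir -p pics
python3 - <<'E'
from plant import manip
import cv2
s=manip.read_state()
print(s)
for n in ["scene","top","wrist"]:
    im=manip.snapshot(n); cv2.imwrite(f"pics/{n}0.png",im[:,:,::-1]); print(n,manip.camera_params(n))
E
```

```text
pics
{'time': 0.0, 'joints': array([-1.37310681,  0.47780848,  0.02233149,  1.55645561, -0.01151434,
        1.10927652, -0.08308249]), 'qd': array([ 1.61418814e-03,  2.37676801e-04,  1.63866120e-04, -9.45191046e-04,
       -1.01309904e-03,  2.00414111e-05,  6.43158399e-04]), 'tau': array([ 2.14898392e-05, -5.96457589e+01,  1.60799168e+00, -2.81193101e+01,
        1.23925443e-02,  9.61483049e-03,  1.19508738e-05]), 'ee_pos': array([0.20310917, 0.6434301 , 0.40371788]), 'tool_rot': array([[-9.53621635e-01,  3.01007622e-01, -4.33244549e-04],
       [ 3.01007911e-01,  9.53620004e-01, -1.76776558e-03],
       [-1.18960244e-04, -1.81618954e-03, -9.99998344e-01]]), 'ft_force': array([-0.17759503, -0.40095812,  0.04417487]), 'torque': array([-0.01965226,  0.00882611, -0.00150373]), 'gripper_width': 1.0007670321113034}
scene {'fovy': 53.55011962026085, 'cx': 323.71573108621334, 'cy': 197.58977791448987, 'k1': -0.017228985220812836, 'R': array([[-0.52286067,  0.85229954,  0.01421976],
       [ 0.49517269,  0.31726775, -0.80879242],
       [-0.69384488, -0.41584451, -0.58792229]]), 't': array([ 0.27690653, -0.24029916,  1.37647849])}
top {'fovy': 56.04446681198637, 'cx': 320.3501609774618, 'cy': 191.0670993385735, 'k1': 0.012145330784710268, 'R': array([[ 0.0465478 , -0.99890822,  0.00395905],
       [-0.975163  , -0.04629975, -0.21659514],
       [ 0.21654197,  0.00622131, -0.97625349]]), 't': array([-0.00342924,  0.64628473,  0.9243274 ])}
wrist {'fovy': 68.22710439680604, 'cx': 316.1102208327488, 'cy': 199.46538401604982, 'k1': -0.054307505440081914, 'tool_from_camera': array([[-4.26704606e-04, -9.52207106e-01, -3.05452852e-01,
         7.77635332e-02],
       [ 9.99999860e-01, -5.01647210e-04,  1.66858784e-04,
        -3.83962109e-04],
       [-3.12113690e-04, -3.05452738e-01,  9.52207187e-01,
         3.05737837e-02],
       [ 0.00000000e+00,  0.00000000e+00,  0.00000000e+00,
         1.00000000e+00]])}
```

View pics/scene0.png

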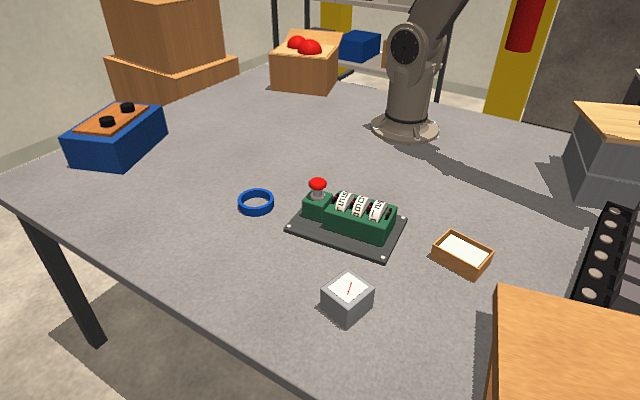

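View pics/top0.png

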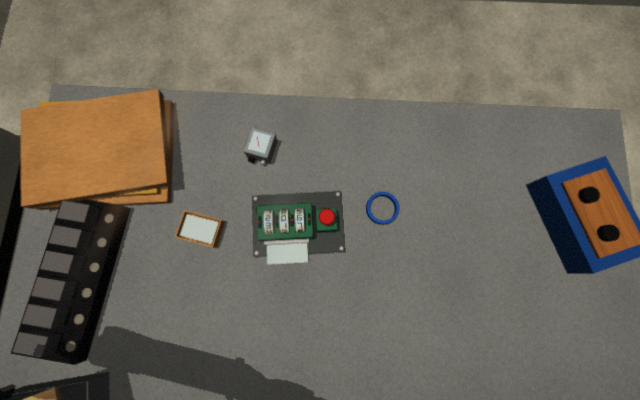

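View pics/wrist0.png

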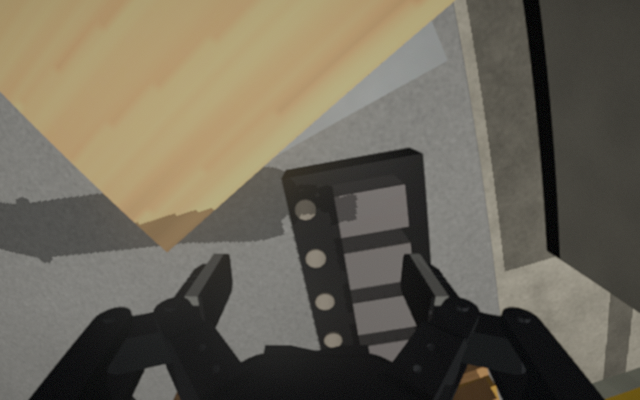

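Run:
```python
import cv2
im=cv2.imread("pics/top0.png")[180:275,240:355]
cv2.imwrite("pics/topc.png",cv2.resize(im,None,fx=6,fy=6,interpolation=cv2.INTER_CUBIC))
im=cv2.imread("pics/scene0.png")[165:270,275:415]
cv2.imwrite("pics/scenec.png",cv2.resize(im,None,fx=5,fy=5,interpolation=cv2.INTER_CUBIC))
```

```text
(no output)
```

View pics/topc.png

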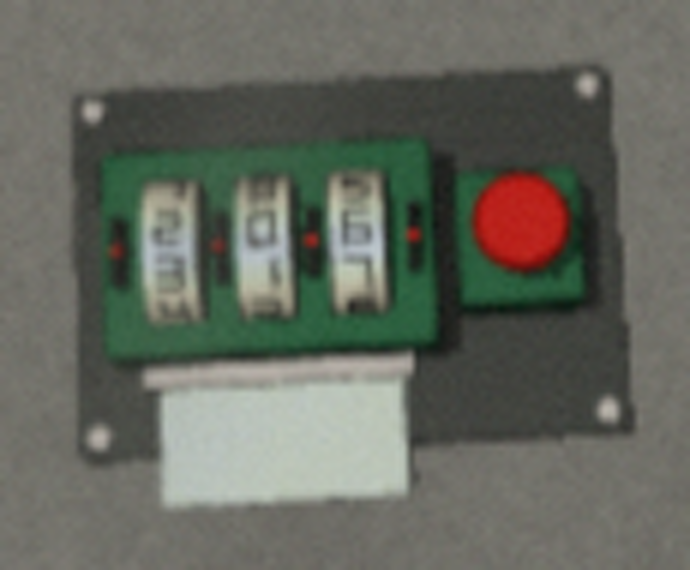

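View pics/scenec.png

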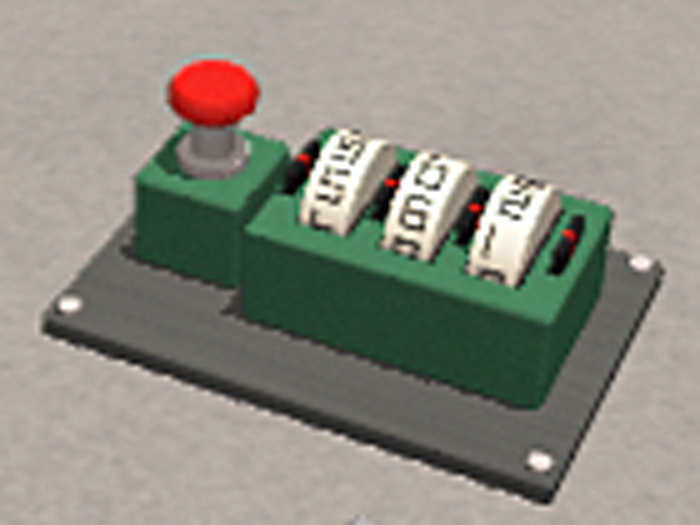

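```bash
cat > h.py <<'E'
import numpy as np, cv2
from scipy.optimize import least_squares
from plant import manip
def proj(P,c,R=None,t=None):
    R=c["R"] if R is None else R; t=c["t"] if t is None else t
    X=np.atleast_2d(P)@R.T+t
    s=X[:,:2]/X[:,2:]; r2=(s**2).sum(1,keepdims=True)
    f=200/np.tan(np.radians(c["fovy"])/2)
    return s*(1+c["k1"]*r2)*f+[c["cx"],c["cy"]]
def wristRt(s,c):
    T=np.eye(4);T[:3,:3]=s["tool_rot"];T[:3,3]=s["ee_pos"]
    M=np.linalg.inv(T@c["tool_from_camera"]); return M[:3,:3],M[:3,3]
def m2w(p,P):
    x,y,a=p; c,s=np.cos(a),np.sin(a)
    P=np.atleast_2d(P); return np.c_[x+c*P[:,0]-s*P[:,1], y+s*P[:,0]+c*P[:,1], P[:,2]]
def fit(obs,P,c,R=None,t=None,p0=(0.6,0.05,0)):
    r=least_squares(lambda p:(proj(m2w(p,P),c,R,t)-obs).ravel(),p0); return r.x, r.fun.reshape(-1,2)
E
python3 - <<'E'
from h import *
c=manip.camera_params("top")
o=np.array([(117,252),(218,245),(311,240),(414,235),(521,221)])/6+[240,180]-0.4
P=np.array([(0,.082,.078),(0,.042,.078),(0,.002,.078),(0,-.038,.078),(0,-.088,.106)])
p,f=fit(o,P,c);print(p,f)
for q in [(-.085,.125,.012),(.085,.125,.012),(.085,-.125,.012),(-.085,-.125,.012),(0,.062,.092),(0,.022,.092),(0,-.018,.092)]:
    print(q,(proj(m2w(p,q),c)[0]+.4-[240,180])*6, m2w(p,q))
E
```

```text
[0.56500476 0.09580955 0.10006075] [[ 1.39818482 -0.22354736]
 [ 0.0820486   0.12402354]
 [ 0.07388536  0.14072216]
 [-1.62432815  0.15977371]
 [ 0.06358316 -0.15687769]]
(-0.085, 0.125, 0.012) [ 55.38672246 463.46792264] [[0.46794319 0.21169333 0.012     ]]
(0.085, 0.125, 0.012) [51.02854972 94.16649322] [[0.63709287 0.22867529 0.012     ]]
(0.085, -0.125, 0.012) [585.91418792  66.65087958] [[ 0.66206633 -0.02007424  0.012     ]]
(-0.085, -0.125, 0.012) [609.72238378 433.38430737] [[ 0.49291666 -0.03705619  0.012     ]]
(0, 0.062, 0.092) [167.62438901 243.6130763 ] [[0.55881134 0.15749943 0.092     ]]
(0, 0.022, 0.092) [261.98216441 238.63915468] [[0.5628071 0.1176995 0.092    ]]
(0, -0.018, 0.092) [356.18914719 233.67989957] [[0.56680285 0.07789958 0.092     ]]
```

>>> jog_arm([
  {"linear": [0,0,0],"dr": [0,0,-5.8],"claw": -1},
  {"linear": [0,0,0],"dr": [0,0,-5.8],"claw": -1},
  {"linear": [0,0,0],"dr": [0,0,-5.8],"claw": -1},
  {"linear": [0,0,0],"dr": [0,0,-5.8],"claw": -1},
  {"linear": [-2.2,-4.1,0],"dr": [0,0,0],"claw": -1},
  {"linear": [-2.2,-4.1,0],"dr": [0,0,0],"claw": -1},
  {"linear": [-2.2,-4.1,0],"dr": [0,0,0],"claw": -1},
  {"linear": [-2.2,-4.1,0],"dr": [0,0,0],"claw": -1},
  {"linear": [-2.2,-4.1,0],"dr": [0,0,0],"claw": -1},
  {"linear": [-2.2,-4.1,0],"dr": [0,0,0],"claw": -1},
  {"linear": [-2.2,-4.1,0],"dr": [0,0,0],"claw": -1},
  {"linear": [-2.2,-4.1,0],"dr": [0,0,0],"claw": -1},
], squeeze=30)

```text
time: 1.35
ee_pos: [0.4175, 0.3331, 0.3994]
tool_rot: [[-0.991, -0.131, -0.006], [-0.131, 0.991, -0.004], [0.006, -0.003, -1.0]]
ft_force: [0.8, 0.7, -0.3]
gripper_width: 0.001
```

>>> jog_arm([
  {"linear": [-1.8,-3.7,0.5],"dr": [0,0,0.5],"claw": -1},
  {"linear": [-1.8,-3.7,0.5],"dr": [0,0,0.5],"claw": -1},
  {"linear": [-1.8,-3.7,0.5],"dr": [0,0,0.5],"claw": -1},
  {"linear": [-1.8,-3.7,0.5],"dr": [0,0,0.5],"claw": -1},
  {"linear": [-1.8,-3.7,0.5],"dr": [0,0,0],"claw": -1},
  {"linear": [-1.8,-3.7,0.5],"dr": [0,0,0],"claw": -1},
  {"linear": [-1.0,-2.5,0.5],"dr": [0,0,0],"claw": -1},
  {"linear": [0,0,0],"dr": [0,0,0],"claw": -1},
])

```text
time: 2.15
ee_pos: [0.568, 0.0813, 0.3632]
tool_rot: [[-0.996, -0.084, -0.004], [-0.084, 0.996, -0.007], [0.005, -0.007, -1.0]]
ft_force: [-0.6, -0.3, -0.2]
gripper_width: -0.002
```

Run:
```python
from h import *
s=manip.read_state(); print(s["ee_pos"],s["tool_rot"],s["time"],s["qd"].round(3))
im=manip.snapshot("wrist"); cv2.imwrite("pics/w1.png",im[:,:,::-1])
np.save("w1.npy",np.r_[s["ee_pos"],s["tool_rot"].ravel()])
```

```text
[0.5679835  0.0813473  0.36315317] [[-0.99646632 -0.0838764  -0.00443005]
 [-0.0838445   0.99645459 -0.006953  ]
 [ 0.00499753 -0.006557   -0.99996601]] 2.15 [-0.007 -0.006 -0.035  0.    -0.012  0.008 -0.019]
```

View pics/w1.png

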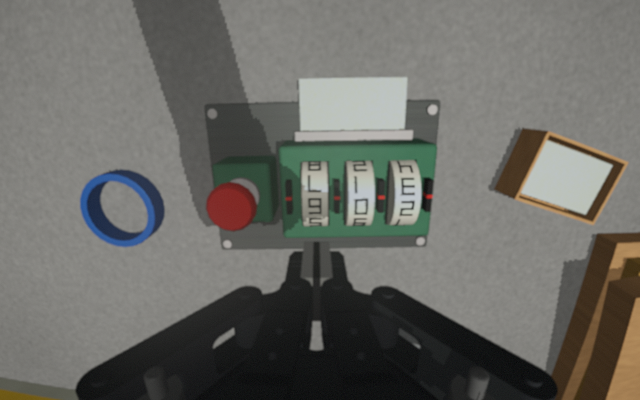

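Run:
```python
import cv2
im=cv2.imread("pics/w1.png")[90:260,200:445]
im=cv2.resize(im,None,fx=3,fy=3,interpolation=cv2.INTER_CUBIC); cv2.imwrite("pics/w1a.png",im)
im=cv2.imread("pics/w1.png")[145:240,275:440]
im=cv2.rotate(cv2.resize(im,None,fx=4.8,fy=4.8,interpolation=cv2.INTER_CUBIC),cv2.ROTATE_180); cv2.imwrite("pics/w1b.png",im)
```

```text
(no output)
```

View pics/w1a.png

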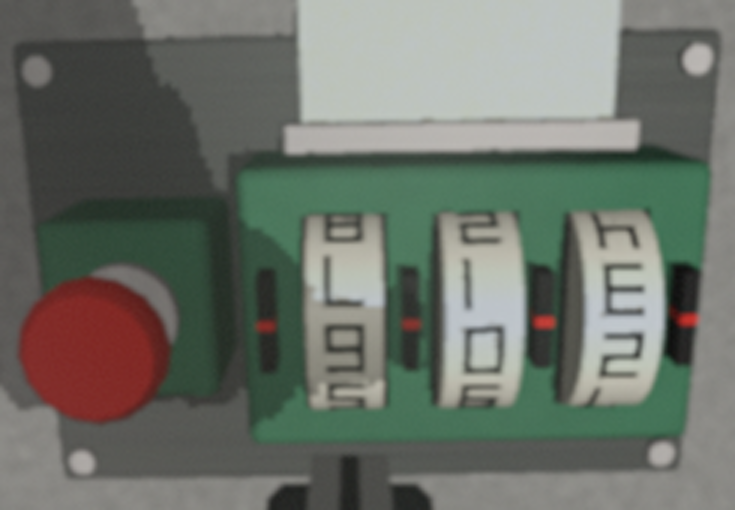

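View pics/w1b.png

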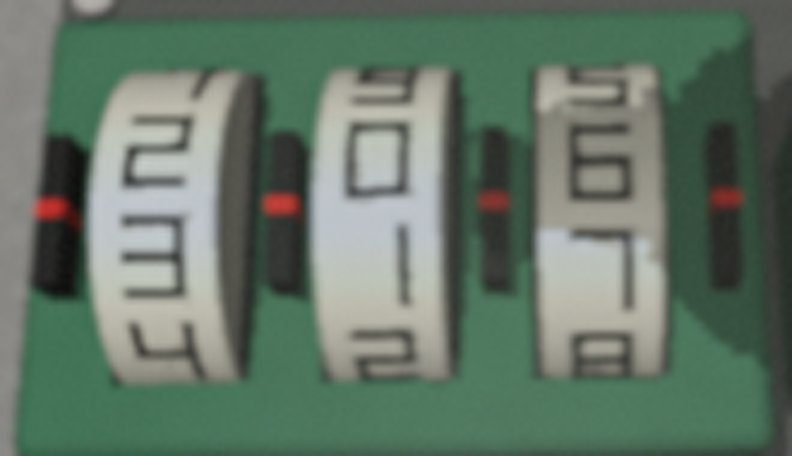

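```bash
cat >> h.py <<'E'
def loadw(n):
    a=np.load(n); return dict(ee_pos=a[:3],tool_rot=a[3:].reshape(3,3))
def rim(y,th):
    return np.c_[.032*np.sin(th),np.full_like(th,y),.060+.032*np.cos(th)]
E
python3 - <<'E'
from h import *
ct=manip.camera_params("top"); c=manip.camera_params("wrist")
R,t=wristRt(loadw("w1.npy"),c)
ot=np.array([(117,252),(218,245),(311,240),(414,235),(521,221)])/6+[240,180]-0.4
o=np.array([(685,320),(544,323),(412,324),(266,326),(94,352)])/3+[200,90]-0.33
def P(a,b): return np.array([(0,a,.078),(0,.042,.078),(0,.002,.078),(0,b,.078),(0,-.088,.106)])
def res(q): 
    return np.r_[(proj(m2w(q[:3],P(q[3],q[4])),ct)-ot).ravel(),(proj(m2w(q[:3],P(q[3],q[4])),c,R,t)-o).ravel()]
r=least_squares(res,[.565,.096,.1,.08,-.036]); print(r.x); print(r.fun.reshape(-1,2).round(2))
w,f=fit(o[[1,2,4]],P(0,0)[[1,2,4]],c,R,t,(.565,.096,.1)); print(w,f.round(2))
p=w
for y in (.062,.022,-.018):
    th=np.radians(np.arange(-72,73,18))
    uv=proj(m2w(p,rim(y,th)),c,R,t); 
    print(y,[(int(np.degrees(a)+.5*np.sign(a)),*((np.array([440,240])-.5-q)*4.8).round()) for a,q in zip(th,uv)])
E
```

```text
[ 0.56677034  0.09632908  0.09136032  0.08430668 -0.04253034]
[[ 0.35 -1.15]
 [-0.07 -0.7 ]
 [-0.08 -0.55]
 [-0.03 -0.48]
 [-0.1  -0.56]
 [ 0.15  0.25]
 [ 0.8  -0.5 ]
 [ 0.59 -0.59]
 [-0.01 -0.98]
 [-1.33  0.73]]
[0.56708486 0.09640733 0.08244399] [[ 0.81  0.23]
 [ 0.64 -0.23]
 [-1.32  0.19]]
0.062 [(-72, np.float64(169.0), np.float64(368.0)), (-54, np.float64(158.0), np.float64(335.0)), (-36, np.float64(150.0), np.float64(288.0)), (-18, np.float64(147.0), np.float64(233.0)), (0, np.float64(150.0), np.float64(178.0)), (18, np.float64(158.0), np.float64(129.0)), (36, np.float64(169.0), np.float64(93.0)), (54, np.float64(183.0), np.float64(72.0)), (72, np.float64(196.0), np.float64(68.0))]
0.022 [(-72, np.float64(381.0), np.float64(369.0)), (-54, np.float64(376.0), np.float64(336.0)), (-36, np.float64(372.0), np.float64(289.0)), (-18, np.float64(371.0), np.float64(234.0)), (0, np.float64(372.0), np.float64(179.0)), (18, np.float64(376.0), np.float64(130.0)), (36, np.float64(382.0), np.float64(93.0)), (54, np.float64(388.0), np.float64(72.0)), (72, np.float64(395.0), np.float64(68.0))]
-0.018 [(-72, np.float64(595.0), np.float64(370.0)), (-54, np.float64(595.0), np.float64(337.0)), (-36, np.float64(595.0), np.float64(290.0)), (-18, np.float64(596.0), np.float64(235.0)), (0, np.float64(596.0), np.float64(179.0)), (18, np.float64(596.0), np.float64(130.0)), (36, np.float64(596.0), np.float64(94.0)), (54, np.float64(595.0), np.float64(73.0)), (72, np.float64(595.0), np.float64(69.0))]
```

>>> jog_arm([
  {"linear": [0.2,2.0,0.8],"dr": [0,0,0],"claw": -1},
  {"linear": [0.2,2.0,1.5],"dr": [0,0,0],"claw": -1},
  {"linear": [0.2,2.0,2.0],"dr": [0,0,0],"claw": -1},
  {"linear": [0.2,1.8,2.0],"dr": [0,0,0],"claw": -1},
  {"linear": [0,0,1.5],"dr": [0,0,0],"claw": -1},
  {"linear": [0,0,0],"dr": [0,0,0],"claw": -1},
  {"linear": [0,0,0],"dr": [0,0,0],"claw": -1},
])

```text
time: 2.9
ee_pos: [0.5484, 0.1715, 0.2839]
tool_rot: [[-0.995, -0.095, -0.005], [-0.095, 0.995, -0.0], [0.005, 0.0, -1.0]]
ft_force: [-0.2, -0.5, 0.3]
gripper_width: -0.005
```

>>> jog_arm([
  {"linear": [-0.2,-0.7,0.4],"dr": [0,0,0],"claw": -1},
  {"linear": [-0.1,-0.5,0.4],"dr": [0,0,0],"claw": -1},
  {"linear": [0,0,0],"dr": [0,0,0],"claw": -1},
  {"linear": [0,0,0],"dr": [0,0,0],"claw": -1},
])

```text
time: 3.3
ee_pos: [0.5537, 0.1583, 0.2779]
tool_rot: [[-0.996, -0.094, -0.001], [-0.094, 0.996, 0.001], [0.001, 0.001, -1.0]]
ft_force: [-0.0, 0.3, -0.2]
gripper_width: -0.002
```

>>> jog_arm([
  {"linear": [0,-0.1,0.5],"dr": [0,0,0],"claw": -1},
  {"linear": [0,0,0.4],"dr": [0,0,0],"claw": -1},
  {"linear": [0,0,0],"dr": [0,0,0],"claw": -1},
  {"linear": [0,0,0.1],"dr": [0,0,0],"claw": -1},
  {"linear": [0,0,0],"dr": [0,0,0],"claw": -1},
])

```text
time: 3.8
ee_pos: [0.5541, 0.1567, 0.2674]
tool_rot: [[-0.996, -0.093, -0.001], [-0.093, 0.996, 0.001], [0.001, 0.001, -1.0]]
ft_force: [-0.2, -0.7, -0.7]
gripper_width: -0.001
```

>>> jog_arm([
  {"linear": [0,0.1,0.15],"dr": [0,0,0],"claw": -1},
  {"linear": [0,0,0.15],"dr": [0,0,0],"claw": -1},
  {"linear": [0,0,0.1],"dr": [0,0,0],"claw": -1},
])

```text
time: 4.1
ee_pos: [0.5541, 0.158, 0.2639]
tool_rot: [[-0.996, -0.093, -0.0], [-0.093, 0.996, 0.002], [0.0, 0.002, -1.0]]
ft_force: [-2.8, -1.6, 8.6]
gripper_width: 0.002
```

>>> jog_arm([
  {"linear": [-0.3,0,0.03],"dr": [0,0,0],"claw": -1},
  {"linear": [-0.3,0,0.02],"dr": [0,0,0],"claw": -1},
  {"linear": [-0.3,0,0.02],"dr": [0,0,0],"claw": -1},
])

```text
time: 4.4
ee_pos: [0.5612, 0.1588, 0.264]
tool_rot: [[-0.996, -0.094, -0.007], [-0.094, 0.996, 0.001], [0.006, 0.001, -1.0]]
ft_force: [-3.7, -1.7, 6.3]
gripper_width: 0.0
```

>>> jog_arm([
  {"linear": [-0.1,0,0.12],"dr": [0,0,0],"claw": -1},
  {"linear": [-0.3,0,0.05],"dr": [0,0,0],"claw": -1},
  {"linear": [-0.3,0,0.05],"dr": [0,0,0],"claw": -1},
])

```text
time: 4.7
ee_pos: [0.567, 0.1593, 0.2634]
tool_rot: [[-0.996, -0.094, -0.011], [-0.094, 0.996, 0.0], [0.011, 0.002, -1.0]]
ft_force: [-3.8, -0.6, 9.2]
gripper_width: -0.001
```

>>> jog_arm([
  {"linear": [-0.3,-0.03,0.05],"dr": [0,0,0],"claw": -1},
  {"linear": [-0.3,-0.03,0.04],"dr": [0,0,0],"claw": -1},
])

```text
time: 4.9
ee_pos: [0.5722, 0.1597, 0.2636]
tool_rot: [[-0.995, -0.094, -0.014], [-0.094, 0.996, 0.001], [0.014, 0.002, -1.0]]
ft_force: [-5.0, -0.3, 7.8]
gripper_width: 0.002
```

>>> jog_arm([
  {"linear": [0,0,-0.8],"dr": [0,-0.4,0],"claw": -1},
  {"linear": [0.5,0,-0.5],"dr": [0,-0.4,0],"claw": -1},
  {"linear": [1.0,0,0],"dr": [0,0,0],"claw": -1},
  {"linear": [0,0,0],"dr": [0,0,0],"claw": -1},
])

```text
time: 5.3
ee_pos: [0.5561, 0.1582, 0.2776]
tool_rot: [[-0.996, -0.094, 0.001], [-0.094, 0.996, 0.003], [-0.002, 0.002, -1.0]]
ft_force: [-0.5, -0.0, 0.0]
gripper_width: -0.002
```

```bash
cat > look.py <<'E'
import sys
from h import *
n=sys.argv[1]
s=manip.read_state(); im=manip.snapshot("wrist")[:,:,::-1].copy()
np.save(n+".npy",np.r_[s["ee_pos"],s["tool_rot"].ravel()])
c=manip.camera_params("wrist");R,t=wristRt(s,c)
p=(.567,.0963,.088)
big=cv2.resize(im,None,fx=4,fy=4,interpolation=cv2.INTER_CUBIC)
pts=[]
for y in (.062,.022,-.018):
    for e in (-.013,.013):
        for d in (-36,-18,0,18,36):
            q=((proj(m2w(p,rim(y+e,np.radians(np.array([d])))),c,R,t)[0]+.5)*4).astype(int)
            pts.append(q); cv2.circle(big,tuple(int(v) for v in q),6 if d==0 else 3,(0,0,255) if d==0 else (255,128,0),-1)
pts=np.array(pts); lo=np.clip(pts.min(0)-60,0,None); hi=pts.max(0)+60
cr=cv2.rotate(big[lo[1]:hi[1],lo[0]:hi[0]],cv2.ROTATE_180)
k=min(800/cr.shape[1],600/cr.shape[0],1); cv2.imwrite(f"pics/{n}.png",cv2.resize(cr,None,fx=k,fy=k))
print(s["time"],s["ee_pos"],s["ft_force"])
E
python3 look.py l1
```

```text
5.3 [0.55614705 0.15824888 0.27760291] [-0.54069835 -0.04174407  0.01581555]
```

View pics/l1.png

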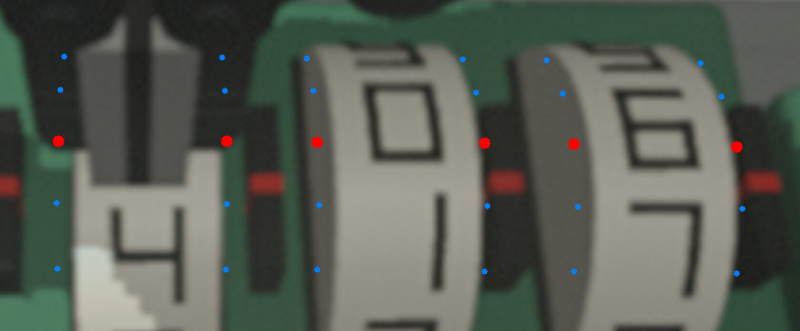

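>>> jog_arm([
  {"linear": [0.4,0,0.5],"dr": [0,0,0],"claw": -1},
  {"linear": [0.1,0,0.4],"dr": [0,0,0],"claw": -1},
  {"linear": [0,0,0.0],"dr": [0,0,0],"claw": -1},
  {"linear": [0,0,0.15],"dr": [0,0,0],"claw": -1},
  {"linear": [0,0,0.15],"dr": [0,0,0],"claw": -1},
])

```text
time: 5.85
ee_pos: [0.5513, 0.1578, 0.2643]
tool_rot: [[-0.996, -0.094, 0.002], [-0.094, 0.996, 0.002], [-0.002, 0.002, -1.0]]
ft_force: [-2.0, -1.1, 5.3]
gripper_width: 0.001
```

>>> jog_arm([
  {"linear": [0,0,0.12],"dr": [0,0,0],"claw": -1},
  {"linear": [-0.2,0,0.05],"dr": [0,0,0],"claw": -1},
  {"linear": [-0.3,-0.02,0.05],"dr": [0,0,0],"claw": -1},
  {"linear": [-0.3,-0.02,0.05],"dr": [0,0,0],"claw": -1},
])

```text
time: 6.25
ee_pos: [0.5584, 0.1584, 0.2635]
tool_rot: [[-0.996, -0.094, -0.003], [-0.094, 0.996, 0.003], [0.003, 0.003, -1.0]]
ft_force: [-5.0, -0.1, 8.9]
gripper_width: -0.001
```

>>> jog_arm([
  {"linear": [-0.3,0,0.06],"dr": [0,0,0],"claw": -1},
  {"linear": [-0.3,0,0.05],"dr": [0,0,0],"claw": -1},
  {"linear": [-0.3,-0.02,0.05],"dr": [0,0,0],"claw": -1},
  {"linear": [-0.3,-0.02,0.05],"dr": [0,0,0],"claw": -1},
])

```text
time: 6.65
ee_pos: [0.5693, 0.1594, 0.2636]
tool_rot: [[-0.995, -0.094, -0.009], [-0.095, 0.996, 0.003], [0.009, 0.004, -1.0]]
ft_force: [-4.8, -0.1, 8.5]
gripper_width: 0.001
```

>>> jog_arm([
  {"linear": [-0.22,0,0.05],"dr": [0,0,0],"claw": -1},
  {"linear": [0,0,-0.7],"dr": [0,-0.4,0],"claw": -1},
  {"linear": [0,-0.5,-0.7],"dr": [0,-0.2,0],"claw": -1},
  {"linear": [0,-1.5,0],"dr": [0,0,0],"claw": -1},
  {"linear": [0,-1.2,0],"dr": [0,0,0],"claw": -1},
  {"linear": [0,0,0],"dr": [0,0,0],"claw": -1},
  {"linear": [0,0,0],"dr": [0,0,0],"claw": -1},
])

```text
time: 7.35
ee_pos: [0.5752, 0.1233, 0.2785]
tool_rot: [[-0.996, -0.092, 0.002], [-0.092, 0.996, 0.003], [-0.003, 0.003, -1.0]]
ft_force: [0.8, -0.5, -0.7]
gripper_width: 0.003
```

```bash
python3 look.py l2
```

```text
7.35 [0.57521961 0.12332202 0.27850513] [ 0.82183937 -0.47231439 -0.65305993]
```

View pics/l2.png

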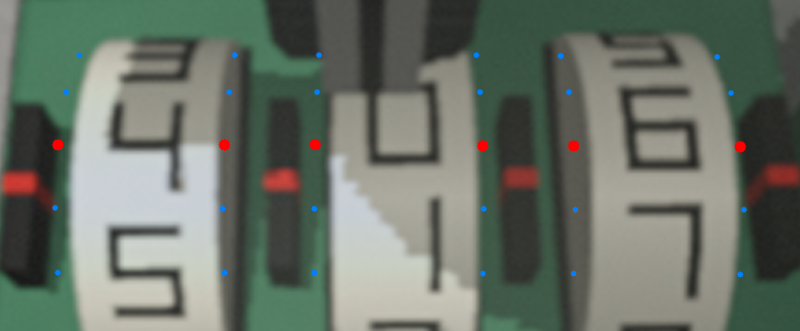

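>>> jog_arm([
  {"linear": [0.1,-0.4,0.6],"dr": [0,0,0],"claw": -1},
  {"linear": [0,0,0.4],"dr": [0,0,0],"claw": -1},
  {"linear": [0,0,0.0],"dr": [0,0,0],"claw": -1},
  {"linear": [0,0,0.15],"dr": [0,0,0],"claw": -1},
  {"linear": [0,0,0.15],"dr": [0,0,0],"claw": -1},
])

```text
time: 7.9
ee_pos: [0.5743, 0.1199, 0.2639]
tool_rot: [[-0.996, -0.094, 0.001], [-0.094, 0.996, 0.003], [-0.001, 0.003, -1.0]]
ft_force: [-1.5, -0.9, 7.5]
gripper_width: -0.002
```

>>> jog_arm([
  {"linear": [0.1,0,0.1],"dr": [0,0,0],"claw": -1},
  {"linear": [0.3,0,0.05],"dr": [0,0,0],"claw": -1},
  {"linear": [0.3,0,0.05],"dr": [0,0,0],"claw": -1},
  {"linear": [0.3,0,0.05],"dr": [0,0,0],"claw": -1},
])

```text
time: 8.3
ee_pos: [0.5686, 0.1195, 0.265]
tool_rot: [[-0.995, -0.094, 0.015], [-0.094, 0.996, 0.006], [-0.015, 0.004, -1.0]]
ft_force: [2.3, -0.8, 2.9]
gripper_width: 0.001
```

>>> jog_arm([
  {"linear": [0.0,0,0.2],"dr": [0,0.2,0],"claw": -1},
  {"linear": [0.2,0,0.1],"dr": [0,0.2,0],"claw": -1},
  {"linear": [0.3,0,0.08],"dr": [0,0.2,0],"claw": -1},
])

```text
time: 8.6
ee_pos: [0.5665, 0.1193, 0.2641]
tool_rot: [[-0.996, -0.094, 0.014], [-0.094, 0.996, 0.007], [-0.015, 0.005, -1.0]]
ft_force: [4.9, -1.4, 6.2]
gripper_width: -0.001
```

>>> jog_arm([
  {"linear": [0.2,0,0.15],"dr": [0,0.2,0],"claw": -1},
  {"linear": [0.3,0,0.12],"dr": [0,0.2,0],"claw": -1},
  {"linear": [0.3,0,0.1],"dr": [0,0.2,0],"claw": -1},
])

```text
time: 8.9
ee_pos: [0.5631, 0.1186, 0.2641]
tool_rot: [[-0.996, -0.093, 0.018], [-0.093, 0.996, 0.009], [-0.019, 0.007, -1.0]]
ft_force: [4.7, 0.1, 6.8]
gripper_width: 0.002
```

>>> jog_arm([
  {"linear": [0.4,0,0.15],"dr": [0,0.3,0],"claw": -1},
  {"linear": [0.4,0,0.12],"dr": [0,0.3,0],"claw": -1},
  {"linear": [0.4,0,0.1],"dr": [0,0.3,0],"claw": -1},
])

```text
time: 9.2
ee_pos: [0.5558, 0.1177, 0.264]
tool_rot: [[-0.996, -0.092, 0.017], [-0.092, 0.996, 0.01], [-0.018, 0.008, -1.0]]
ft_force: [5.0, -0.2, 7.0]
gripper_width: -0.001
```

>>> jog_arm([
  {"linear": [0,0,-0.7],"dr": [0.3,0.3,0],"claw": -1},
  {"linear": [-0.5,0,-0.4],"dr": [0.1,0.1,0],"claw": -1},
  {"linear": [-0.9,0,0],"dr": [0,0,0],"claw": -1},
  {"linear": [-0.2,0,0],"dr": [0,0,0],"claw": -1},
  {"linear": [0,0,0],"dr": [0,0,0],"claw": -1},
])

```text
time: 9.7
ee_pos: [0.5708, 0.1196, 0.2738]
tool_rot: [[-0.996, -0.093, 0.003], [-0.093, 0.996, 0.0], [-0.003, 0.0, -1.0]]
ft_force: [-0.1, 0.8, -0.3]
gripper_width: -0.001
```

```bash
python3 look.py l3
```

```text
9.7 [0.57078481 0.11958016 0.27384181] [-0.14507627  0.8166578  -0.3227417 ]
```

View pics/l3.png

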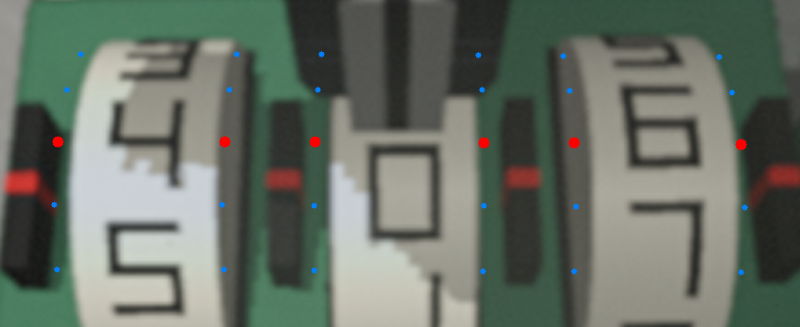

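>>> jog_arm([
  {"linear": [-0.4,-0.05,0.4],"dr": [0,0.2,0],"claw": -1},
  {"linear": [-0.1,0,0.2],"dr": [0,0,0],"claw": -1},
  {"linear": [0,0,0.1],"dr": [0,0,0],"claw": -1},
  {"linear": [0,0,0.15],"dr": [0,0,0],"claw": -1},
  {"linear": [0,0,0.18],"dr": [0,0,0],"claw": -1},
  {"linear": [0,0,0.15],"dr": [0,0,0],"claw": -1},
])

```text
time: 10.35
ee_pos: [0.576, 0.1194, 0.2623]
tool_rot: [[-0.996, -0.093, -0.002], [-0.093, 0.996, 0.0], [0.002, 0.001, -1.0]]
ft_force: [-3.2, -1.7, 13.3]
gripper_width: 0.002
```

>>> jog_arm([
  {"linear": [0.3,0,0.03],"dr": [0,0.2,0],"claw": -1},
  {"linear": [0.4,0,0.06],"dr": [0,0.3,0],"claw": -1},
  {"linear": [0.4,0,0.08],"dr": [0,0.3,0],"claw": -1},
])

```text
time: 10.65
ee_pos: [0.5695, 0.1187, 0.2649]
tool_rot: [[-0.996, -0.092, -0.001], [-0.092, 0.996, 0.002], [0.001, 0.002, -1.0]]
ft_force: [2.1, 0.3, 1.6]
gripper_width: -0.001
```

>>> jog_arm([
  {"linear": [0,0,0.2],"dr": [0,0,0],"claw": -1},
  {"linear": [0.15,0,0.18],"dr": [0,0.1,0],"claw": -1},
])

```text
time: 10.85
ee_pos: [0.5687, 0.1185, 0.2629]
tool_rot: [[-0.996, -0.092, 0.001], [-0.092, 0.996, 0.003], [-0.001, 0.003, -1.0]]
ft_force: [3.0, -0.5, 12.1]
gripper_width: -0.002
```

>>> jog_arm([
  {"linear": [0.25,0,0.12],"dr": [0,0.2,0],"claw": -1},
  {"linear": [0.3,0,0.12],"dr": [0,0.2,0],"claw": -1},
])

```text
time: 11.05
ee_pos: [0.5667, 0.1181, 0.2637]
tool_rot: [[-0.996, -0.091, 0.005], [-0.091, 0.996, 0.005], [-0.006, 0.004, -1.0]]
ft_force: [4.6, -0.3, 7.4]
gripper_width: -0.004
```

>>> jog_arm([
  {"linear": [0.35,0,0.15],"dr": [0,0.3,0],"claw": -1},
  {"linear": [0.4,0,0.13],"dr": [0,0.3,0],"claw": -1},
  {"linear": [0.4,0,0.12],"dr": [0,0.3,0],"claw": -1},
])

```text
time: 11.35
ee_pos: [0.5603, 0.1171, 0.2639]
tool_rot: [[-0.996, -0.09, 0.007], [-0.09, 0.996, 0.007], [-0.007, 0.006, -1.0]]
ft_force: [4.9, 0.5, 6.7]
gripper_width: -0.001
```

>>> jog_arm([
  {"linear": [0.4,0,0.15],"dr": [0,0.3,0],"claw": -1},
  {"linear": [0.4,0,0.13],"dr": [0,0.3,0],"claw": -1},
])

```text
time: 11.55
ee_pos: [0.5555, 0.1165, 0.2638]
tool_rot: [[-0.996, -0.09, 0.007], [-0.089, 0.996, 0.008], [-0.008, 0.007, -1.0]]
ft_force: [4.0, 0.0, 8.4]
gripper_width: -0.004
```

>>> jog_arm([
  {"linear": [0,0,-0.7],"dr": [0.3,0.2,0],"claw": -1},
  {"linear": [-0.5,0.05,-0.2],"dr": [0.1,0.1,0],"claw": -1},
  {"linear": [-0.9,0,0],"dr": [0,0,0],"claw": -1},
  {"linear": [-0.7,0,0],"dr": [0,0,0],"claw": -1},
  {"linear": [-0.1,0,0.1],"dr": [0,0,0],"claw": -1},
  {"linear": [0,0,0],"dr": [0,0,0],"claw": -1},
])

```text
time: 12.15
ee_pos: [0.5769, 0.119, 0.2695]
tool_rot: [[-0.996, -0.09, -0.006], [-0.09, 0.996, -0.002], [0.007, -0.002, -1.0]]
ft_force: [-0.5, -0.1, -0.1]
gripper_width: 0.002
```

```bash
python3 look.py l4
```

```text
12.15 [0.57693363 0.11902688 0.26952469] [-0.52904318 -0.09962056 -0.14101229]
```

View pics/l4.png

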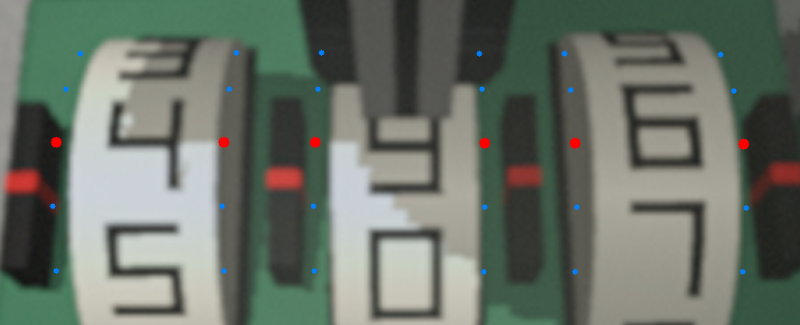

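>>> jog_arm([
  {"linear": [0,0,0.3],"dr": [0,0,0],"claw": -1},
  {"linear": [0,0,0.2],"dr": [0,0,0],"claw": -1},
  {"linear": [0,0,0.15],"dr": [0,0,0],"claw": -1},
  {"linear": [0.05,0,0.15],"dr": [0,0,0],"claw": -1},
])

```text
time: 12.6
ee_pos: [0.5765, 0.1189, 0.2625]
tool_rot: [[-0.996, -0.09, -0.006], [-0.09, 0.996, -0.002], [0.006, -0.001, -1.0]]
ft_force: [-2.6, -1.1, 11.7]
gripper_width: -0.002
```

>>> jog_arm([
  {"linear": [0.15,0,0.1],"dr": [0,0,0],"claw": -1},
  {"linear": [0.2,0,0.1],"dr": [0,0.1,0],"claw": -1},
])

```text
time: 12.8
ee_pos: [0.5752, 0.1186, 0.2636]
tool_rot: [[-0.996, -0.09, 0.001], [-0.09, 0.996, 0.0], [-0.001, 0.0, -1.0]]
ft_force: [2.7, -0.5, 6.8]
gripper_width: -0.003
```

>>> jog_arm([
  {"linear": [0.25,0,0.15],"dr": [0,0.1,0],"claw": -1},
  {"linear": [0.3,0,0.14],"dr": [0,0.2,0],"claw": -1},
])

```text
time: 13.0
ee_pos: [0.5735, 0.1182, 0.2643]
tool_rot: [[-0.996, -0.089, 0.009], [-0.089, 0.996, 0.002], [-0.009, 0.002, -1.0]]
ft_force: [5.7, 1.1, 4.3]
gripper_width: 0.004
```

>>> jog_arm([
  {"linear": [0.2,0,0.2],"dr": [0,0.2,0],"claw": -1},
  {"linear": [0.35,0,0.16],"dr": [0,0.3,0],"claw": -1},
  {"linear": [0.4,0,0.14],"dr": [0,0.3,0],"claw": -1},
])

```text
time: 13.3
ee_pos: [0.57, 0.1175, 0.2645]
tool_rot: [[-0.996, -0.088, 0.015], [-0.088, 0.996, 0.005], [-0.015, 0.004, -1.0]]
ft_force: [4.4, -0.4, 5.2]
gripper_width: 0.001
```

>>> jog_arm([
  {"linear": [0.4,0,0.18],"dr": [0,0.3,0],"claw": -1},
  {"linear": [0.4,0,0.16],"dr": [0,0.3,0],"claw": -1},
  {"linear": [0.4,0,0.14],"dr": [0,0.3,0],"claw": -1},
  {"linear": [0.4,0,0.14],"dr": [0,0.3,0],"claw": -1},
])

```text
time: 13.7
ee_pos: [0.5612, 0.1166, 0.2643]
tool_rot: [[-0.996, -0.086, 0.019], [-0.086, 0.996, 0.009], [-0.019, 0.007, -1.0]]
ft_force: [4.4, 0.7, 5.4]
gripper_width: 0.001
```

>>> jog_arm([
  {"linear": [0.4,0,0.2],"dr": [0,0.4,0],"claw": -1},
  {"linear": [0.4,0,0.16],"dr": [0,0.4,0],"claw": -1},
  {"linear": [0.4,0,0.14],"dr": [0,0.4,0],"claw": -1},
])

```text
time: 14.0
ee_pos: [0.5541, 0.1156, 0.2637]
tool_rot: [[-0.996, -0.085, 0.015], [-0.085, 0.996, 0.01], [-0.016, 0.009, -1.0]]
ft_force: [3.9, -1.0, 7.9]
gripper_width: 0.001
```

Lift, return forward, look.

>>> jog_arm([
  {"linear": [0,0,-0.7],"dr": [0.3,0.4,0],"claw": -1},
  {"linear": [-0.5,0.1,-0.2],"dr": [0.1,0.2,-0.2],"claw": -1},
  {"linear": [-0.9,0,0],"dr": [0,0,0],"claw": -1},
  {"linear": [-0.7,0,0],"dr": [0,0,0],"claw": -1},
  {"linear": [-0.1,0,0.1],"dr": [0,0,0],"claw": -1},
  {"linear": [0,0,0],"dr": [0,0,0],"claw": -1},
])

```text
time: 14.6
ee_pos: [0.5756, 0.1187, 0.27]
tool_rot: [[-0.996, -0.09, -0.003], [-0.09, 0.996, 0.0], [0.003, 0.001, -1.0]]
ft_force: [0.6, -0.1, -1.1]
gripper_width: -0.005
```

```bash
python3 look.py l5
```

```text
14.6 [0.57557783 0.11866706 0.27002423] [ 0.64777059 -0.1119217  -1.09607948]
```

View pics/l5.png

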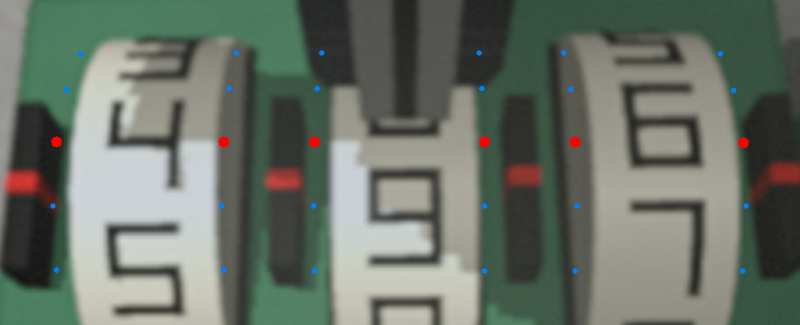

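>>> jog_arm([
  {"linear": [0,0,0.3],"dr": [0,0,0],"claw": -1},
  {"linear": [0,0,0.2],"dr": [0,0,0],"claw": -1},
  {"linear": [0,0,0.15],"dr": [0,0.2,0],"claw": -1},
  {"linear": [0.05,0,0.17],"dr": [0,0.2,0],"claw": -1},
  {"linear": [0.15,0,0.15],"dr": [0,0.2,0],"claw": -1},
])

```text
time: 15.15
ee_pos: [0.5756, 0.1184, 0.263]
tool_rot: [[-0.996, -0.089, -0.006], [-0.089, 0.996, 0.001], [0.006, 0.002, -1.0]]
ft_force: [2.4, 0.0, 9.3]
gripper_width: -0.002
```

>>> jog_arm([
  {"linear": [0.2,0,0.18],"dr": [0,0.2,0],"claw": -1},
  {"linear": [0.25,0,0.18],"dr": [0,0.3,0],"claw": -1},
])

```text
time: 15.35
ee_pos: [0.5749, 0.1181, 0.2634]
tool_rot: [[-0.996, -0.088, -0.003], [-0.088, 0.996, 0.003], [0.002, 0.003, -1.0]]
ft_force: [5.1, -0.3, 8.5]
gripper_width: -0.001
```

>>> jog_arm([
  {"linear": [0.4,0,0.18],"dr": [0,0.3,0],"claw": -1},
  {"linear": [0.4,0,0.17],"dr": [0,0.3,0],"claw": -1},
])

```text
time: 15.55
ee_pos: [0.5718, 0.1175, 0.2642]
tool_rot: [[-0.996, -0.087, 0.003], [-0.087, 0.996, 0.005], [-0.003, 0.005, -1.0]]
ft_force: [4.5, -0.0, 6.3]
gripper_width: -0.003
```

>>> jog_arm([
  {"linear": [0.35,0,0.22],"dr": [0,0.4,0],"claw": -1},
  {"linear": [0.35,0,0.18],"dr": [0,0.4,0],"claw": -1},
  {"linear": [0.35,0,0.17],"dr": [0,0.4,0],"claw": -1},
])

```text
time: 15.85
ee_pos: [0.5678, 0.1167, 0.2643]
tool_rot: [[-0.996, -0.086, 0.004], [-0.086, 0.996, 0.008], [-0.004, 0.008, -1.0]]
ft_force: [4.1, -0.9, 4.9]
gripper_width: 0.002
```

>>> jog_arm([
  {"linear": [0.3,0.02,0.25],"dr": [0.1,0.4,0],"claw": -1},
  {"linear": [0.35,0,0.2],"dr": [0.1,0.4,0],"claw": -1},
  {"linear": [0.35,0,0.18],"dr": [0.1,0.4,0],"claw": -1},
])

```text
time: 16.15
ee_pos: [0.5646, 0.1167, 0.2641]
tool_rot: [[-0.996, -0.085, 0.006], [-0.085, 0.996, 0.006], [-0.006, 0.005, -1.0]]
ft_force: [3.5, -0.2, 6.3]
gripper_width: -0.002
```

>>> jog_arm([
  {"linear": [0.35,0.02,0.22],"dr": [0.1,0.4,0],"claw": -1},
  {"linear": [0.4,0,0.18],"dr": [0.1,0.4,0],"claw": -1},
  {"linear": [0.4,0,0.17],"dr": [0.1,0.4,0],"claw": -1},
])

```text
time: 16.45
ee_pos: [0.5599, 0.1166, 0.2643]
tool_rot: [[-0.996, -0.084, 0.008], [-0.084, 0.996, 0.004], [-0.008, 0.003, -1.0]]
ft_force: [5.0, 0.5, 5.0]
gripper_width: 0.001
```

>>> jog_arm([
  {"linear": [0.3,0.02,0.26],"dr": [0.1,0.4,0],"claw": -1},
  {"linear": [0.4,0,0.2],"dr": [0,0.4,0],"claw": -1},
  {"linear": [0.3,0,0.18],"dr": [0,0.4,0],"claw": -1},
])

```text
time: 16.75
ee_pos: [0.5569, 0.1162, 0.264]
tool_rot: [[-0.997, -0.083, 0.01], [-0.082, 0.997, 0.005], [-0.01, 0.004, -1.0]]
ft_force: [5.2, -1.4, 6.5]
gripper_width: 0.003
```

>>> jog_arm([
  {"linear": [0.35,0.02,0.22],"dr": [0.1,0.4,0],"claw": -1},
  {"linear": [0.2,0,0.2],"dr": [0,0.4,0],"claw": -1},
  {"linear": [0,0,-0.7],"dr": [0.2,0.4,0],"claw": -1},
  {"linear": [-0.5,0.05,-0.2],"dr": [0.1,0.2,-0.3],"claw": -1},
  {"linear": [-0.9,0,0],"dr": [0,0,0],"claw": -1},
  {"linear": [-0.7,0,0],"dr": [0,0,0],"claw": -1},
  {"linear": [-0.1,0,0.1],"dr": [0,0,0],"claw": -1},
  {"linear": [0,0,0],"dr": [0,0,0],"claw": -1},
])

```text
time: 17.55
ee_pos: [0.5791, 0.1187, 0.2717]
tool_rot: [[-0.996, -0.087, -0.002], [-0.087, 0.996, -0.002], [0.002, -0.002, -1.0]]
ft_force: [-0.3, -0.3, -0.0]
gripper_width: -0.0
```

```bash
python3 look.py l6
```

```text
17.55 [0.57912342 0.11865838 0.27166358] [-0.34856747 -0.29399592 -0.0267905 ]
```

View pics/l6.png

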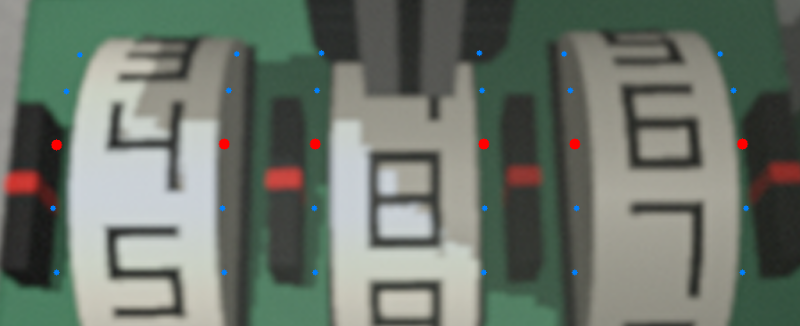

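>>> jog_arm([
  {"linear": [0.5,0,0.4],"dr": [0,0,0],"claw": -1},
  {"linear": [0.1,0,0.2],"dr": [0,0,0],"claw": -1},
  {"linear": [0,0,0.1],"dr": [0,0.2,0],"claw": -1},
  {"linear": [0,0,0.15],"dr": [0,0.2,0],"claw": -1},
  {"linear": [0.05,0,0.17],"dr": [0,0.2,0],"claw": -1},
  {"linear": [0.15,0,0.15],"dr": [0,0.2,0],"claw": -1},
])

```text
time: 18.2
ee_pos: [0.573, 0.1178, 0.2632]
tool_rot: [[-0.996, -0.087, -0.008], [-0.087, 0.996, -0.001], [0.008, -0.0, -1.0]]
ft_force: [2.4, -0.2, 10.3]
gripper_width: -0.001
```

>>> jog_arm([
  {"linear": [0.25,0,0.18],"dr": [0,0.2,0],"claw": -1},
  {"linear": [0.35,0,0.18],"dr": [0,0.3,0],"claw": -1},
  {"linear": [0.35,0,0.19],"dr": [0,0.3,0],"claw": -1},
])

```text
time: 18.5
ee_pos: [0.57, 0.1171, 0.264]
tool_rot: [[-0.996, -0.085, -0.001], [-0.085, 0.996, 0.002], [0.0, 0.002, -1.0]]
ft_force: [3.6, 0.3, 6.6]
gripper_width: -0.002
```

>>> jog_arm([
  {"linear": [0.35,0.02,0.22],"dr": [0.1,0.4,0],"claw": -1},
  {"linear": [0.35,0,0.19],"dr": [0,0.4,0],"claw": -1},
  {"linear": [0.35,0,0.19],"dr": [0,0.4,0],"claw": -1},
])

```text
time: 18.8
ee_pos: [0.566, 0.1165, 0.2641]
tool_rot: [[-0.996, -0.084, -0.0], [-0.084, 0.996, 0.003], [-0.0, 0.003, -1.0]]
ft_force: [4.6, -0.4, 6.6]
gripper_width: 0.001
```

>>> jog_arm([
  {"linear": [0.35,0.02,0.22],"dr": [0.1,0.4,0],"claw": -1},
  {"linear": [0.35,0,0.19],"dr": [0,0.4,0],"claw": -1},
  {"linear": [0.35,0,0.19],"dr": [0,0.4,0],"claw": -1},
])

```text
time: 19.1
ee_pos: [0.5621, 0.116, 0.2641]
tool_rot: [[-0.997, -0.083, 0.001], [-0.083, 0.997, 0.004], [-0.001, 0.004, -1.0]]
ft_force: [4.7, -1.0, 6.3]
gripper_width: 0.003
```

>>> jog_arm([
  {"linear": [0.35,0.0,0.2],"dr": [0,0.4,0],"claw": -1},
  {"linear": [0,0,-0.8],"dr": [0.2,0.2,0],"claw": -1},
  {"linear": [0,0,-0.7],"dr": [0,0,-0.3],"claw": -1},
  {"linear": [-0.5,-1.3,0],"dr": [0,0,0],"claw": -1},
  {"linear": [-0.5,-1.3,0],"dr": [0,0,0],"claw": -1},
  {"linear": [-0.3,-0.8,0],"dr": [0,0,0],"claw": -1},
  {"linear": [0,0,0],"dr": [0,0,0],"claw": -1},
  {"linear": [0,0,0],"dr": [0,0,0],"claw": -1},
])

```text
time: 19.9
ee_pos: [0.5773, 0.0784, 0.2793]
tool_rot: [[-0.996, -0.086, -0.006], [-0.086, 0.996, -0.001], [0.006, -0.0, -1.0]]
ft_force: [0.3, 1.0, -0.0]
gripper_width: 0.001
```

```bash
python3 look.py l7
```

```text
19.9 [0.57728561 0.07838272 0.27932973] [ 0.26829454  0.98935497 -0.01813031]
```

View pics/l7.png

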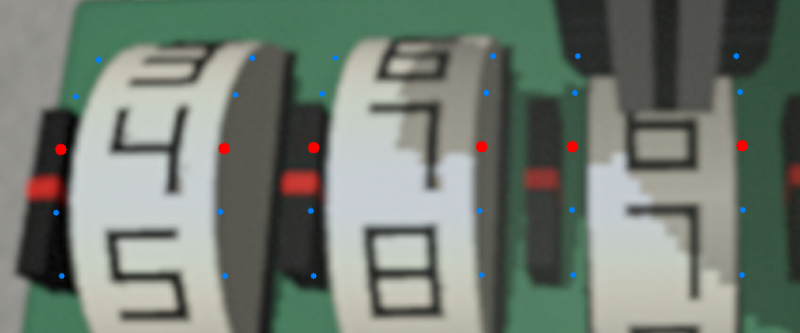

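>>> jog_arm([
  {"linear": [-0.25,0.05,0.6],"dr": [0,0,0],"claw": -1},
  {"linear": [0,0,0.4],"dr": [0,0,0],"claw": -1},
  {"linear": [0,0,0.1],"dr": [0,0,0],"claw": -1},
  {"linear": [0,0,0.1],"dr": [0,0.2,0],"claw": -1},
  {"linear": [0,0,0.15],"dr": [0,0.2,0],"claw": -1},
  {"linear": [0.05,0,0.15],"dr": [0,0.2,0],"claw": -1},
])

```text
time: 20.55
ee_pos: [0.5798, 0.0807, 0.2636]
tool_rot: [[-0.996, -0.089, -0.015], [-0.088, 0.996, -0.001], [0.015, 0.0, -1.0]]
ft_force: [0.8, -1.1, 7.7]
gripper_width: 0.001
```

>>> jog_arm([
  {"linear": [0.1,-0.05,0.18],"dr": [0,-0.1,0],"claw": -1},
  {"linear": [0.25,-0.02,0.18],"dr": [0,0,0],"claw": -1},
  {"linear": [0.35,0,0.18],"dr": [0,0.2,0],"claw": -1},
  {"linear": [0.35,0,0.2],"dr": [0,0.3,0],"claw": -1},
])

```text
time: 20.95
ee_pos: [0.5763, 0.0799, 0.2639]
tool_rot: [[-0.996, -0.088, -0.0], [-0.088, 0.996, 0.003], [-0.0, 0.003, -1.0]]
ft_force: [5.6, -1.0, 6.9]
gripper_width: 0.0
```

>>> jog_arm([
  {"linear": [0.4,0,0.22],"dr": [0,0.4,0],"claw": -1},
  {"linear": [0.4,0,0.2],"dr": [0,0.4,0],"claw": -1},
  {"linear": [0.4,0,0.2],"dr": [0,0.4,0],"claw": -1},
  {"linear": [0.4,0,0.2],"dr": [0,0.4,0],"claw": -1},
])

```text
time: 21.35
ee_pos: [0.5698, 0.0789, 0.2642]
tool_rot: [[-0.996, -0.087, 0.003], [-0.087, 0.996, 0.005], [-0.003, 0.005, -1.0]]
ft_force: [4.2, -0.9, 5.9]
gripper_width: -0.001
```

>>> jog_arm([
  {"linear": [0.4,0,0.24],"dr": [0,0.4,0],"claw": -1},
  {"linear": [0.45,0,0.21],"dr": [0,0.4,0],"claw": -1},
  {"linear": [0.45,0,0.21],"dr": [0.1,0.4,0],"claw": -1},
  {"linear": [0.45,0,0.21],"dr": [0.1,0.4,0],"claw": -1},
])

```text
time: 21.75
ee_pos: [0.5619, 0.0782, 0.264]
tool_rot: [[-0.996, -0.086, 0.007], [-0.086, 0.996, 0.005], [-0.007, 0.004, -1.0]]
ft_force: [4.9, -0.2, 7.4]
gripper_width: 0.0
```

>>> jog_arm([
  {"linear": [0.45,0,0.21],"dr": [0.1,0.4,0],"claw": -1},
  {"linear": [0.4,0,0.2],"dr": [0,0.4,0],"claw": -1},
  {"linear": [0,0,-0.7],"dr": [0.1,0.3,0],"claw": -1},
  {"linear": [-0.5,0.05,-0.2],"dr": [0.1,0,0],"claw": -1},
  {"linear": [-0.9,0,0],"dr": [0,0,0],"claw": -1},
  {"linear": [-0.8,0,0],"dr": [0,0,0],"claw": -1},
  {"linear": [-0.1,0,0.2],"dr": [0,0,0],"claw": -1},
  {"linear": [0,0,0],"dr": [0,0,0],"claw": -1},
])

```text
time: 22.55
ee_pos: [0.5828, 0.081, 0.2713]
tool_rot: [[-0.996, -0.086, 0.001], [-0.086, 0.996, 0.0], [-0.001, 0.0, -1.0]]
ft_force: [0.1, 0.4, -0.0]
gripper_width: -0.002
```

```bash
python3 look.py l8
```

```text
22.55 [0.58281065 0.08101951 0.27127467] [ 0.07731701  0.44716213 -0.04449403]
```

View pics/l8.png

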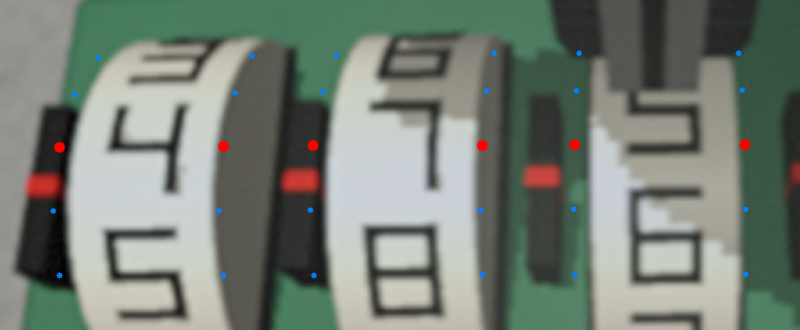

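>>> jog_arm([
  {"linear": [0.3,-0.1,0.3],"dr": [0,0,0],"claw": -1},
  {"linear": [0,0,0.2],"dr": [0,0.2,0],"claw": -1},
  {"linear": [0,0,0.1],"dr": [0,0.2,0],"claw": -1},
  {"linear": [0,0,0.15],"dr": [0,0.2,0],"claw": -1},
  {"linear": [0.05,0,0.15],"dr": [0,0.1,0],"claw": -1},
  {"linear": [0.1,0,0.15],"dr": [0,0,0],"claw": -1},
])

```text
time: 23.2
ee_pos: [0.5796, 0.0794, 0.263]
tool_rot: [[-0.996, -0.086, -0.006], [-0.086, 0.996, 0.001], [0.006, 0.001, -1.0]]
ft_force: [-0.9, -0.6, 10.2]
gripper_width: -0.001
```

>>> jog_arm([
  {"linear": [0.25,0,0.17],"dr": [0,0.1,0],"claw": -1},
  {"linear": [0.35,0,0.18],"dr": [0,0.2,0],"claw": -1},
  {"linear": [0.35,0,0.2],"dr": [0,0.3,0],"claw": -1},
  {"linear": [0.4,0,0.22],"dr": [0,0.4,0],"claw": -1},
  {"linear": [0.4,0,0.21],"dr": [0,0.4,0],"claw": -1},
  {"linear": [0.4,0,0.21],"dr": [0,0.4,0],"claw": -1},
])

```text
time: 23.8
ee_pos: [0.5718, 0.0781, 0.2639]
tool_rot: [[-0.996, -0.084, 0.007], [-0.084, 0.996, 0.005], [-0.007, 0.005, -1.0]]
ft_force: [4.6, -0.8, 6.9]
gripper_width: -0.003
```

>>> jog_arm([
  {"linear": [0.45,0,0.23],"dr": [0,0.4,0],"claw": -1},
  {"linear": [0.45,0,0.21],"dr": [0,0.4,0],"claw": -1},
  {"linear": [0.45,0.02,0.21],"dr": [0.1,0.4,0],"claw": -1},
  {"linear": [0.45,0.02,0.21],"dr": [0.1,0.4,0],"claw": -1},
  {"linear": [0.45,0.02,0.21],"dr": [0.1,0.4,0],"claw": -1},
])

```text
time: 24.3
ee_pos: [0.5611, 0.0774, 0.2638]
tool_rot: [[-0.997, -0.082, 0.011], [-0.082, 0.997, 0.003], [-0.011, 0.003, -1.0]]
ft_force: [5.4, -0.1, 7.8]
gripper_width: 0.002
```

>>> jog_arm([
  {"linear": [0.45,0,0.21],"dr": [0.1,0.4,0],"claw": -1},
  {"linear": [0.45,0,0.2],"dr": [0,0.4,0],"claw": -1},
  {"linear": [0,0,-0.7],"dr": [0.1,0.3,0],"claw": -1},
  {"linear": [-0.5,0.05,-0.2],"dr": [0.1,0,-0.3],"claw": -1},
  {"linear": [-0.9,0,0],"dr": [0,0,0],"claw": -1},
  {"linear": [-0.6,0,0],"dr": [0,0,0],"claw": -1},
  {"linear": [0,0,0.4],"dr": [0,0,0],"claw": -1},
  {"linear": [0,0,0.1],"dr": [0,0,0],"claw": -1},
])

```text
time: 25.1
ee_pos: [0.5778, 0.0795, 0.2676]
tool_rot: [[-0.996, -0.087, 0.004], [-0.088, 0.996, -0.001], [-0.004, -0.002, -1.0]]
ft_force: [-0.0, 0.7, -0.1]
gripper_width: 0.003
```

```bash
python3 look.py l9
```

```text
25.1 [0.57780414 0.07947587 0.2675867 ] [-0.02701817  0.69999145 -0.11954349]
```

View pics/l9.png

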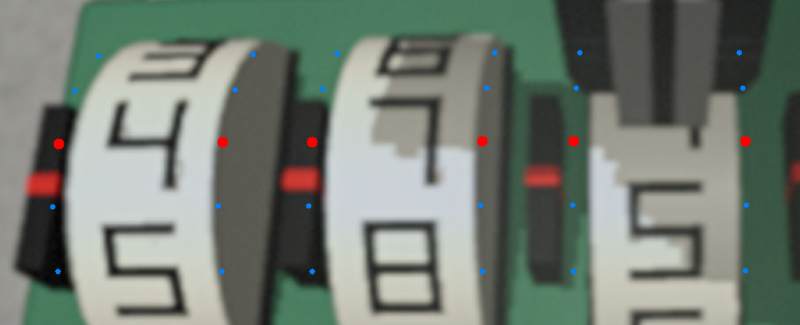

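>>> jog_arm([
  {"linear": [-0.1,-0.03,0.15],"dr": [0,0.2,0],"claw": -1},
  {"linear": [0,0,0.15],"dr": [0,0.2,0],"claw": -1},
  {"linear": [0.05,0,0.15],"dr": [0,0.1,0],"claw": -1},
  {"linear": [0.1,0,0.15],"dr": [0,0,0],"claw": -1},
])

```text
time: 25.55
ee_pos: [0.5787, 0.0791, 0.2631]
tool_rot: [[-0.996, -0.087, -0.001], [-0.087, 0.996, -0.001], [0.001, -0.001, -1.0]]
ft_force: [-0.6, -0.3, 10.5]
gripper_width: -0.003
```

>>> jog_arm([
  {"linear": [0.25,0,0.17],"dr": [0,0.1,0],"claw": -1},
  {"linear": [0.35,0,0.18],"dr": [0,0.3,0],"claw": -1},
  {"linear": [0.35,0,0.2],"dr": [0,0.4,0],"claw": -1},
  {"linear": [0.4,0,0.22],"dr": [0,0.4,0],"claw": -1},
  {"linear": [0.4,0,0.21],"dr": [0,0.4,0],"claw": -1},
  {"linear": [0.4,0,0.21],"dr": [0,0.4,0],"claw": -1},
])

```text
time: 26.15
ee_pos: [0.5709, 0.0777, 0.2639]
tool_rot: [[-0.996, -0.085, 0.009], [-0.085, 0.996, 0.003], [-0.009, 0.002, -1.0]]
ft_force: [4.6, -1.2, 6.8]
gripper_width: -0.0
```

>>> jog_arm([
  {"linear": [0.45,0.02,0.23],"dr": [0,0.4,0],"claw": -1},
  {"linear": [0.45,0.02,0.21],"dr": [0,0.4,0],"claw": -1},
  {"linear": [0.45,0.02,0.21],"dr": [0,0.4,0],"claw": -1},
  {"linear": [0.45,0.02,0.21],"dr": [0.1,0.4,0],"claw": -1},
  {"linear": [0.45,0.02,0.21],"dr": [0.1,0.4,0],"claw": -1},
])

```text
time: 26.65
ee_pos: [0.5601, 0.0767, 0.2638]
tool_rot: [[-0.996, -0.083, 0.013], [-0.083, 0.997, 0.003], [-0.013, 0.002, -1.0]]
ft_force: [5.2, 1.1, 7.9]
gripper_width: 0.002
```

>>> jog_arm([
  {"linear": [0.45,0,0.21],"dr": [0.1,0.4,0],"claw": -1},
  {"linear": [0.45,0,0.2],"dr": [0,0.4,0],"claw": -1},
  {"linear": [0,0,-0.7],"dr": [0.1,0.4,0],"claw": -1},
  {"linear": [-0.5,0.05,-0.2],"dr": [0.1,0.1,-0.3],"claw": -1},
  {"linear": [-0.9,0.05,0],"dr": [0,0,0],"claw": -1},
  {"linear": [-0.7,0,0],"dr": [0,0,0],"claw": -1},
  {"linear": [0,0,0.4],"dr": [0,0,0],"claw": -1},
  {"linear": [0,0,0.1],"dr": [0,0,0],"claw": -1},
])

```text
time: 27.45
ee_pos: [0.5777, 0.0795, 0.2676]
tool_rot: [[-0.996, -0.088, 0.003], [-0.088, 0.996, -0.002], [-0.003, -0.003, -1.0]]
ft_force: [0.4, -0.1, -0.6]
gripper_width: -0.002
```

```bash
python3 look.py l10
```

```text
27.45 [0.57767299 0.07949534 0.26756985] [ 0.39404857 -0.13130669 -0.61789353]
```

View pics/l10.png

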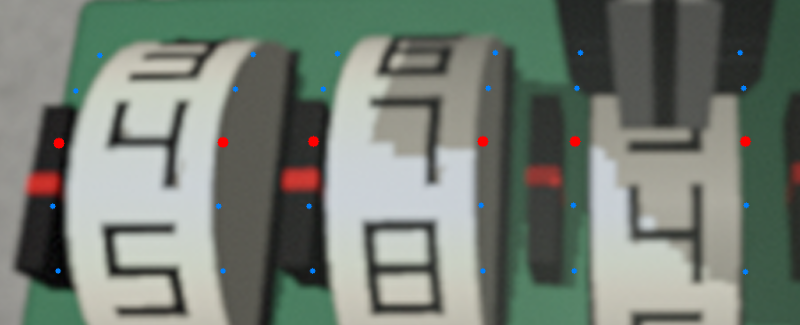

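>>> jog_arm([
  {"linear": [-0.1,-0.03,0.15],"dr": [0,0.2,0],"claw": -1},
  {"linear": [0,0,0.15],"dr": [0,0.2,0],"claw": -1},
  {"linear": [0.05,0,0.15],"dr": [0,0.1,0],"claw": -1},
  {"linear": [0.1,0,0.15],"dr": [0,0,0],"claw": -1},
])

```text
time: 27.9
ee_pos: [0.5787, 0.0791, 0.2631]
tool_rot: [[-0.996, -0.088, -0.002], [-0.088, 0.996, -0.002], [0.002, -0.002, -1.0]]
ft_force: [-0.7, 0.3, 10.2]
gripper_width: -0.003
```

>>> jog_arm([
  {"linear": [0.25,0,0.17],"dr": [0,0.1,0],"claw": -1},
  {"linear": [0.35,0,0.18],"dr": [0,0.3,0],"claw": -1},
  {"linear": [0.35,0,0.2],"dr": [0,0.4,0],"claw": -1},
  {"linear": [0.4,0,0.22],"dr": [0,0.4,0],"claw": -1},
  {"linear": [0.4,0,0.21],"dr": [0,0.4,0],"claw": -1},
  {"linear": [0.4,0,0.21],"dr": [0,0.4,0],"claw": -1},
])

```text
time: 28.5
ee_pos: [0.5706, 0.0777, 0.2639]
tool_rot: [[-0.996, -0.086, 0.008], [-0.086, 0.996, 0.002], [-0.008, 0.001, -1.0]]
ft_force: [5.1, 0.7, 6.4]
gripper_width: 0.001
```

>>> jog_arm([
  {"linear": [0.45,0.02,0.23],"dr": [0,0.4,0],"claw": -1},
  {"linear": [0.45,0.02,0.21],"dr": [0,0.4,0],"claw": -1},
  {"linear": [0.45,0.02,0.21],"dr": [0,0.4,0],"claw": -1},
  {"linear": [0.45,0.02,0.21],"dr": [0.1,0.4,0],"claw": -1},
  {"linear": [0.45,0.02,0.21],"dr": [0.1,0.4,0],"claw": -1},
])

```text
time: 29.0
ee_pos: [0.5598, 0.0767, 0.2638]
tool_rot: [[-0.996, -0.084, 0.012], [-0.084, 0.996, 0.002], [-0.012, 0.001, -1.0]]
ft_force: [4.7, 0.4, 7.7]
gripper_width: 0.001
```

Lift and return partway.

>>> jog_arm([
  {"linear": [0,0,-0.7],"dr": [0.1,0.4,0],"claw": -1},
  {"linear": [-0.4,0.05,-0.2],"dr": [0,0.1,-0.2],"claw": -1},
  {"linear": [-0.7,0.05,0],"dr": [0,0,0],"claw": -1},
  {"linear": [-0.4,0,0],"dr": [0,0,0],"claw": -1},
  {"linear": [0,0,0.4],"dr": [0,0,0],"claw": -1},
  {"linear": [0,0,0.1],"dr": [0,0,0],"claw": -1},
])

```text
time: 29.6
ee_pos: [0.5751, 0.0791, 0.2676]
tool_rot: [[-0.996, -0.087, 0.0], [-0.087, 0.996, -0.001], [-0.0, -0.001, -1.0]]
ft_force: [-0.4, 0.3, -0.3]
gripper_width: 0.001
```

```bash
python3 look.py l11
```

```text
29.6 [0.57508898 0.07914168 0.26756185] [-0.41784038  0.32284198 -0.29163618]
```

View pics/l11.png

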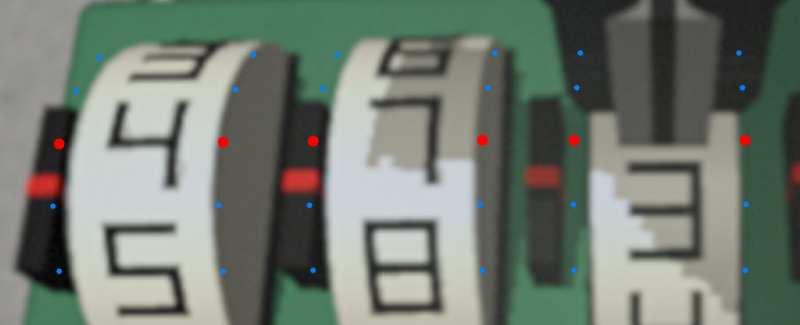

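>>> jog_arm([
  {"linear": [0,-0.03,0.15],"dr": [0,0.2,0],"claw": -1},
  {"linear": [0,0,0.15],"dr": [0,0.2,0],"claw": -1},
  {"linear": [0.05,0,0.15],"dr": [0,0.1,0],"claw": -1},
  {"linear": [0.1,0,0.15],"dr": [0,0,0],"claw": -1},
])

```text
time: 30.05
ee_pos: [0.575, 0.0787, 0.2632]
tool_rot: [[-0.996, -0.087, -0.005], [-0.087, 0.996, -0.001], [0.005, -0.001, -1.0]]
ft_force: [-0.9, -0.4, 10.6]
gripper_width: -0.004
```

>>> jog_arm([
  {"linear": [0.25,0,0.17],"dr": [0,0.1,0],"claw": -1},
  {"linear": [0.35,0,0.18],"dr": [0,0.3,0],"claw": -1},
  {"linear": [0.35,0,0.2],"dr": [0,0.4,0],"claw": -1},
  {"linear": [0.4,0,0.22],"dr": [0,0.4,0],"claw": -1},
  {"linear": [0.4,0,0.21],"dr": [0,0.4,0],"claw": -1},
  {"linear": [0.4,0,0.21],"dr": [0,0.4,0],"claw": -1},
])

```text
time: 30.65
ee_pos: [0.567, 0.0773, 0.2639]
tool_rot: [[-0.996, -0.085, 0.004], [-0.085, 0.996, 0.003], [-0.005, 0.003, -1.0]]
ft_force: [4.6, -0.5, 8.0]
gripper_width: -0.004
```

>>> jog_arm([
  {"linear": [0.45,0,0.21],"dr": [0,0.4,0],"claw": -1},
  {"linear": [0,0,-0.8],"dr": [0,0.1,0],"claw": -1},
  {"linear": [0,0,-1.5],"dr": [0,0,-0.2],"claw": -1},
  {"linear": [-0.5,-0.8,-2.0],"dr": [0,0,0],"claw": -1},
  {"linear": [-0.5,-1.2,-1.0],"dr": [0,0,0],"claw": -1},
  {"linear": [0,-0.5,0],"dr": [0,0,0],"claw": -1},
  {"linear": [0,0,0],"dr": [0,0,0],"claw": -1},
  {"linear": [0,0,0],"dr": [0,0,0],"claw": -1},
])

```text
time: 31.45
ee_pos: [0.5757, 0.0509, 0.318]
tool_rot: [[-0.996, -0.088, -0.002], [-0.088, 0.996, 0.003], [0.002, 0.003, -1.0]]
ft_force: [0.1, 0.3, 0.8]
gripper_width: 0.0
```

```bash
python3 look.py l12
```

```text
31.45 [0.57565606 0.05089949 0.3180465 ] [0.12152033 0.3174108  0.83957846]
```

View pics/l12.png

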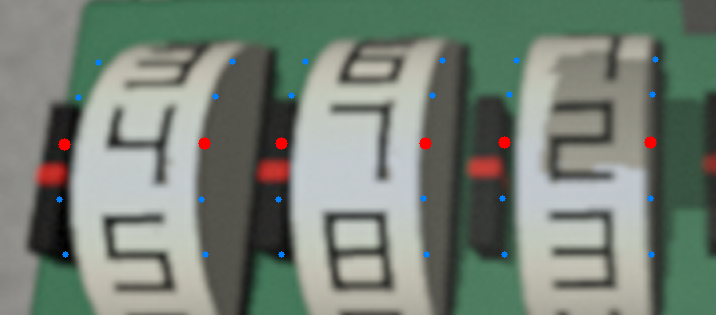

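Run:
```python
from h import *
s=manip.read_state(); im=manip.snapshot("wrist"); c=manip.camera_params("wrist");R,t=wristRt(s,c)
p=(.567,.0963,.088)
hs=cv2.cvtColor(im,cv2.COLOR_RGB2HSV)
m=(((hs[...,0]<8)|(hs[...,0]>172))&(hs[...,1]>150)&(hs[...,2]>70)).astype(np.uint8)
n,l,st,ce=cv2.connectedComponentsWithStats(m)
print([(st[i].tolist(),ce[i].round(1)) for i in range(1,n) if st[i,4]>8])
print(proj(m2w(p,[(0,.084,.078),(0,.042,.078),(0,.002,.078),(0,-.042,.078),(0,-.088,.106)]),c,R,t).round(1))
print(proj(m2w(p,[(.001,.042,.078)]),c,R,t))
cv2.imwrite("pics/w13.png",im[:,:,::-1]); print(s["time"])
```

```text
[([224, 192, 60, 58, 2686], array([253.3, 220.1])), ([428, 205, 8, 6, 41], array([431.5, 207.7])), ([483, 204, 8, 7, 39], array([486.5, 206.6])), ([375, 207, 8, 4, 30], array([378.3, 208.5])), ([318, 208, 6, 4, 22], array([320.3, 209.5]))]
[[485.2 207.9]
 [431.7 208. ]
 [379.4 208.1]
 [321.1 208.2]
 [252.5 222.3]]
[[431.53906218 209.25215007]]
31.5
```

View pics/w13.png

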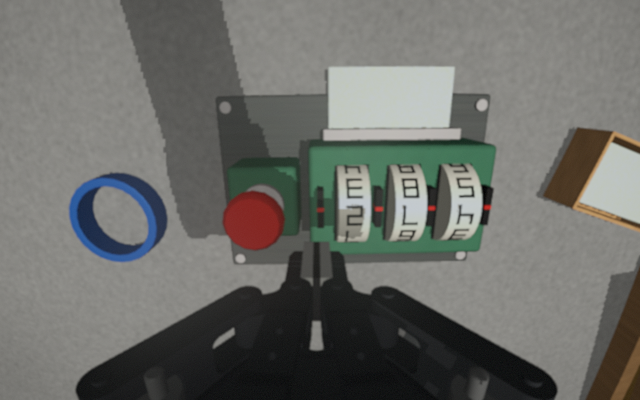

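>>> jog_arm([
  {"linear": [0.1,-1.0,0],"dr": [0,0,0],"claw": -1},
  {"linear": [0.2,-1.2,0],"dr": [0,0,0],"claw": -1},
  {"linear": [0.1,-1.0,0.5],"dr": [0,0,0],"claw": -1},
  {"linear": [0,-0.4,0.8],"dr": [0,0,0],"claw": -1},
  {"linear": [0,0,0.5],"dr": [0,0,0],"claw": -1},
  {"linear": [0,0,0],"dr": [0,0,0],"claw": -1},
  {"linear": [0,0,0],"dr": [0,0,0],"claw": -1},
])

```text
time: 32.25
ee_pos: [0.5735, 0.0115, 0.2959]
tool_rot: [[-0.996, -0.088, -0.007], [-0.088, 0.996, 0.002], [0.007, 0.003, -1.0]]
ft_force: [-0.2, -0.2, -0.4]
gripper_width: -0.001
```

>>> jog_arm([
  {"linear": [-0.2,-0.25,0.5],"dr": [0,-0.3,0],"claw": -1},
  {"linear": [0,0,0.5],"dr": [0,0,0],"claw": -1},
  {"linear": [0,0,0.3],"dr": [0,0,0],"claw": -1},
  {"linear": [0,0,0.2],"dr": [0,0,0],"claw": -1},
])

```text
time: 32.65
ee_pos: [0.5762, 0.0104, 0.28]
tool_rot: [[-0.996, -0.09, -0.0], [-0.09, 0.996, 0.003], [0.0, 0.003, -1.0]]
ft_force: [0.3, -0.1, -0.5]
gripper_width: 0.004
```

>>> jog_arm([
  {"linear": [0,-0.1,0.3],"dr": [0,0,0],"claw": -1},
  {"linear": [0,0,0.3],"dr": [0,0,0],"claw": -1},
  {"linear": [0,0,0.3],"dr": [0,0,0],"claw": -1},
  {"linear": [0,0,0.3],"dr": [0,0,0],"claw": -1},
])

```text
time: 33.05
ee_pos: [0.5764, 0.0101, 0.2692]
tool_rot: [[-0.996, -0.091, -0.0], [-0.091, 0.996, 0.005], [-0.0, 0.005, -1.0]]
ft_force: [-4.1, 0.3, 10.4]
gripper_width: -0.003
```

>>> jog_arm([
  {"linear": [0,0,0.2],"dr": [0,0,0],"claw": -1},
  {"linear": [0,0,0.2],"dr": [0,0,0],"claw": -1},
])

```text
time: 33.25
ee_pos: [0.5765, 0.01, 0.2673]
tool_rot: [[-0.996, -0.091, -0.0], [-0.091, 0.996, 0.005], [-0.0, 0.005, -1.0]]
ft_force: [-9.6, -0.0, 26.0]
gripper_width: -0.002
```

>>> jog_arm([
  {"linear": [0,0,-0.05],"dr": [0,0,0],"claw": -1},
  {"linear": [0,0,0],"dr": [0,0,0],"claw": -1},
])

```text
time: 33.45
ee_pos: [0.5764, 0.0099, 0.2698]
tool_rot: [[-0.996, -0.091, -0.0], [-0.091, 0.996, 0.006], [-0.0, 0.006, -1.0]]
ft_force: [-3.5, 0.8, 8.8]
gripper_width: 0.001
```

>>> jog_arm([
  {"linear": [0,0,0.2],"dr": [0,0,0],"claw": -1},
  {"linear": [0,0,0.12],"dr": [0,0,0],"claw": -1},
])

```text
time: 33.65
ee_pos: [0.5763, 0.0097, 0.2686]
tool_rot: [[-0.996, -0.09, -0.0], [-0.09, 0.996, 0.007], [-0.001, 0.007, -1.0]]
ft_force: [-3.0, 0.6, 9.9]
gripper_width: -0.004
```

>>> jog_arm([
  {"linear": [0,0,0.17],"dr": [0,0,0],"claw": -1},
  {"linear": [0,0,0.14],"dr": [0,0,0],"claw": -1},
])

```text
time: 33.85
ee_pos: [0.5763, 0.0096, 0.2675]
tool_rot: [[-0.996, -0.09, 0.0], [-0.09, 0.996, 0.007], [-0.001, 0.007, -1.0]]
ft_force: [-5.2, 0.8, 15.6]
gripper_width: 0.001
```

>>> jog_arm([
  {"linear": [0,0,0.1],"dr": [0,0,0],"claw": -1},
  {"linear": [0,0,0.1],"dr": [0,0,0],"claw": -1},
])

```text
time: 34.05
ee_pos: [0.5762, 0.0095, 0.2675]
tool_rot: [[-0.996, -0.09, 0.0], [-0.09, 0.996, 0.008], [-0.001, 0.008, -1.0]]
ft_force: [-3.8, 0.3, 11.1]
gripper_width: -0.003
```

>>> jog_arm([
  {"linear": [0,0,-1.0],"dr": [0,0,0],"claw": -1},
  {"linear": [0,0,-2.0],"dr": [0,0,0],"claw": -1},
  {"linear": [0,0,-3.0],"dr": [0,0,0],"claw": -1},
  {"linear": [0.5,2.0,-2.0],"dr": [0.3,0,0],"claw": -1},
  {"linear": [0.5,2.0,0],"dr": [0,0,0],"claw": -1},
  {"linear": [0,0,0],"dr": [0,0,0],"claw": -1},
  {"linear": [0,0,0],"dr": [0,0,0],"claw": -1},
  {"linear": [0,0,0],"dr": [0,0,0],"claw": -1},
])

```text
time: 34.85
ee_pos: [0.5631, 0.0462, 0.351]
tool_rot: [[-0.996, -0.087, 0.004], [-0.087, 0.996, 0.001], [-0.004, 0.001, -1.0]]
ft_force: [-0.5, -0.5, -0.7]
gripper_width: 0.001
```

```bash
python3 - <<'E'
from h import *
c=manip.camera_params("wrist"); s=manip.read_state()
im=manip.snapshot("wrist");cv2.imwrite("pics/w14.png",im[:,:,::-1])
R,t=wristRt(s,c);p=(.567,.0963,.088)
print(proj(m2w(p,[(0,-.088,.106)]),c,R,t))
E
python3 look.py l14
```

```text
[[267.42806294 219.45197178]]
34.9 [0.5631447  0.04585691 0.35097752] [ 0.13550015 -0.92732136 -0.28137957]
```

View pics/l14.png

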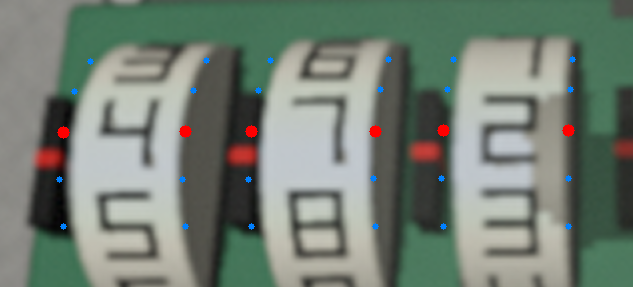

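View pics/w14.png

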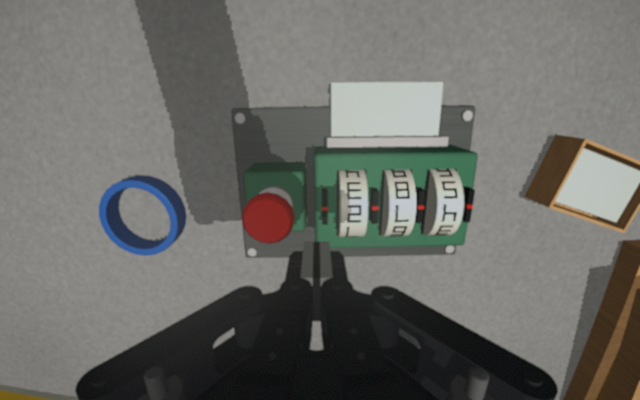

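```bash
python3 -c "
from plant import manip
print(manip.job_done())"
```

```text
the job is handed in; nothing more can be done
None
```

I set the marker to 4-7-2, stamped it with the plunger, and handed the job in at about 35 s of the 72 s allowed. No verdict is reported back.

**Digits:** In the last wrist pictures each digit sits within about 2° of the index, against a limit of about 8.6°. The red lines agreed with my model of the marker to about 1 to 2 px, roughly 1 mm.

**Wheels:** Every reading was 13.3 N or less. The first few pulls on the middle wheel slipped a little, so I pressed again and checked with new pictures.

**Plunger:**
- I pushed it down onto its stop twice. The first push peaked at 26 N downward, about 28 N counting the sideways part, which is close to the 30 N limit.
- I wasn't sure that push had lasted long enough, so I pressed again more gently, at 11 to 16 N, for about 0.2 s.
- The final picture shows the cap back up within about 1 px of where it should be, with the arm clear.

**Limits of these checks:** Forces were read only at the end of each move call, so short peaks in between were not seen. The tape and tag box look unmoved in the last picture. The meter was outside that view, but the arm never went near it.

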